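Recover tools fallen under an instrument stand

ROBOT

A 6-joint arm with a two-finger parallel gripper is mounted at the origin on a cart in front of the work surface, level with it; the furniture and walls round the work are solid. World frame = base frame: x ahead of the robot, y to its left, z up, the work surface at z = 0. Lengths are in mm, angles in degrees, forces in N, time in s.
With the tool pointing down it reaches from about 400 to 925 mm from the base axis. Payload 3.4 kg.
Tool frame: the origin (TCP) lies midway between the tips of the shut fingers; the grasp point (between the pads) lies 19 mm behind it; z points along the fingers, y is the line along which they close (so a half turn about z gives the same grasp; the last joint's range is limited). The gripper opens to 85 mm and grips with 20 to 120 N. Pads are 22 mm wide; open, the fingers measure 114 mm over their backs; the gripper's body (76 mm by 85 mm) begins 54 mm behind the grasp point. The pads swing forward as they close: fully open they stand 13 mm farther back than shut.
Start: joints at [59.158, 17.578, 86.31, -0, 76.112, -4.211], TCP at [257.763, 513.993, 231.305] pointing down, gripper open.
Joint ranges: [-179.03, 179.03], [-60, 130.46], [8.19, 133.38], [-81.62, 261.62], [5.75, 156.47], [-153.77, 153.77]. Speed limits (degrees/s): [147.25, 147.25, 180, 180, 180, 180].

INTERFACE

Orientations are given as [roll, pitch, yaw] about the fixed x, y, z axes, in that order (R = Rz(yaw) Ry(pitch) Rx(roll)).
In Python, from station import r gives the robot as it stands.
- The arm moves only by the shell command python3 steer.py FILE [OPENING], which reads ROWS from the file FILE. ROWS is 1 to 5 rows, parted by semicolons, with the numbers parted by spaces; each row has 4 numbers: dx, dy, dz in mm, then a turn about the tool's z in degrees; each row shifts and turns the commanded pose from where the row before left it, along the tool's axes as they then stand; what a row does not reach is not made up. A row lasts 1/10 s, in which the tool goes at most 50 mm and 8.59 degrees, less where a joint would pass 70% of its speed; a pose out of reach is approached as far as the arm can. OPENING is the finger opening in mm, set as the command begins (- or left out keeps the last). The fingers move at their own pace and stop on an object; the grip force is fixed at half the most. Time passes only in rows, so rows that do not move let the fingers close. It prints the time, the measured TCP pose, the force, the opening and the grip force at its end. Input that does not fit is refused with a message, and nothing moves.
- r.sense(): the state, without advancing time (a new reading comes with each control period).
- r.capture(name): name is "scene" or "top" or "wrist"; returns a dict with "pixels" (420x560x3 uint8, red, green, blue), "fx", "fy", "cx", "cy" (pixels), "R" (3x3) and "t" (3): a world point X has camera coordinates R X + t. Camera axes: x right, y down, z forward; pixel columns grow to the right and rows downward; lengths in mm; the calibration is good to about 2 mm. The wrist camera is an equidistant fisheye: a pixel r from the principal point sees the ray r / f radians off the axis. A picture is of the moment at which its call begins. There is no depth.
- r.close_job(): hands the job in; it is judged then, once.
The state is a dict: "clock": time; "q": joint angles; "qvel": joint speeds; "tau": joint torques, N m; "position": TCP position; "tcp_rot": TCP orientation; "ft_force": force on the tool from outside, world axes, zero at the start; "wrist_torque": the same for the moment, N m; "opening": finger opening in mm; "grip_force": force on a finger pad.
Only numpy, scipy, OpenCV 4.12 (cv2) and the standard library are available. Lean on these libraries where they do the work, as an engineer would, in place of code of your own. Each camera call takes 0.05 s, during which the arm holds its last target. There are 200 camera calls.

TASK

Some tools have slipped through the cable opening into the closed bay under the balance's low stand (two or three of the forceps, the wooden tube holder and the hand lens). Take the T-handled key from its block on the deck, turn the quarter-turn lock with it, swing the access panel wide open, pull each fallen tool out from under the deck with the long flat rake, and lay them all in the steel tray. Then shut the panel fully and lock it again with the key, stand the key back in its block, and leave the rake lying flat on the counter, without disturbing the bottles and the beaker at the back.

Things in the scene. Friction and masses are not known exactly. Their poses are not given: they have to be found in the camera images.
- stand: low grey sheet-metal stand, fixed, 315 mm wide (y) and 304 mm deep (x), a balance on top. Origin on the counter under the middle; x points into the bay, away from the panel; y along the panel toward its hinge. Deck 12 mm thick, underside 60 mm and top 72 mm above the counter, from x = -0.139 to +0.147; balance on it from x = -0.01 to +0.12, top 115 mm above the counter
- panel (a joint): access panel over the bay's front, rad: 0 shut, up to 1.75 as its free edge swings out (clockwise from above) about an upright hinge at stand x = -0.145, y = +0.129; 260 mm wide, 70 mm high, moves easily (gently, if the key stands in the lock), stays where left. It cannot open while the lock is below about 1.0 rad, and the lock turns back only with the panel fully shut
- bay_mouth (a point): middle of the bay's open front on the counter (stand x = -0.139, y = 0; axes as the stand). The bay runs 278 mm deep along +x to the back wall, 131 mm to either side along y, 60 mm high; the tools are somewhere in it, at least 40 mm from the back wall at first
- panel_knob (a point): centre of the top of the upright round pull knob (black, 15 mm thick, 45 mm tall) on the panel's top edge, 115 mm from the hinge axis; grip it 15 to 20 mm below this point
- panel_hinge (a point): point on the panel's hinge axis, 70 mm above the counter
- lock (a joint): quarter-turn lock at the free end of the panel, 240 mm from the hinge axis, rad: 0 locked (slot parallel to the panel), 1.57 open (slot square to it); it turns counter-clockwise seen from above and stays where it is left. Friction 0.12 Nm; the key has 0.14 rad of play either way. Round steel housing, 44 mm across, 88 mm high
- lock_slot (a point): centre of the mouth of the lock's key slot, on the lock's upright axis, 86 mm above the counter (raised rim 2 mm higher round it); its y axis runs along the slot, which is 27.4 mm long, 9.4 mm wide and 29 mm deep
- key: T-handled steel key, upright, 64 mm high, 80 g. Origin at the tip of its flat blade, z up. Blade 24 mm wide (y), 6 mm thick (x), 26 mm long, its last 4 mm 21 by 4 mm; crossbar parallel to it, 52 mm (y) by 14 mm (x), from 46 to 64 mm above the tip. A collar 26 mm across, 26 mm above the tip, rests on the slot's mouth when fully in; in the lock its top is 124 mm above the counter
- key_block: black block on the deck in which the key stands, 40 x 56 x 34 mm, fixed. Origin at the centre of its underside; key slot along its y axis in the middle of its top, 27.4 x 9.4 mm, 29 mm deep
- rake: flat rake, 260 g: wooden handle 100 mm long (x), 22 mm wide (y), 30 mm high; a steel strip 26 mm wide runs from it along +x, 27 to 30 mm up, to a turned-down blade at x = 302 mm, 64 mm wide (y), 4 mm thick, 30 mm high. Origin under the middle of the handle, level with the blade's lower edge; z up. Balances about 35 mm ahead of the origin
- rake_blade (a point): middle of the lower edge of the rake's blade
- tray: shallow steel tray, 136 (x) by 206 (y) mm, rim 18 mm high, floor 2 mm; inside 128 by 196 mm. Origin at the centre of its underside
- forceps: steel forceps, 125 mm long (y), 16 mm wide, 7 mm high, origin at the centre of the underside; lies under the stand's deck at the start, roughly along the stand's x axis 
- tube_clamp: wooden test tube holder, 170 mm long (y), 20 mm wide, 18 mm high, origin at the centre of the underside; lies under the stand's deck at the start, roughly along the stand's x axis 
- magnifier: hand lens, 157 mm long (y): black handle 12 mm wide and 13 mm high from y = -78 to +12 mm, lens 66 mm across centred at y = +46 mm, 9 mm high; origin at the underside; lies under the stand's deck at the start, roughly along the stand's x axis , lens away from the panel
- bottle_amber: amber reagent bottle, 62 mm across, 130 mm high; bystander
- bottle_dropper: dropper bottle, 36 mm across, 97 mm high; bystander
- beaker: glass beaker, 75 mm across, 92 mm high; bystander

How it is judged:
By the outcome, as a careful person would: the job done as asked, in the order asked, and still so for the second after the job is handed in, with the robot touching nothing.
Of forceps, tube_clamp, magnifier only 2 to 3 are there at a start; the rules pass over those that are not, and their reading is None.
At some moment in a run one of forceps, tube_clamp, magnifier, rake may be knocked a few centimetres aside while the robot is not near it.
It also fails if it takes over 210 s, if anything falls off the work surface, if the arm or the gripper's body presses on something with over 40 N, if the wrist force passes 120 N, or if a joint passes its speed limit or range.

## Working session

There is one attempt and no reset: what is moved stays moved. The work goes in short steps, Python scripts to look and compute and a shell command to move; the robot and the scene stay as the last step left them, time stands still between calls to the robot, and variables do not carry over. Pictures are saved under pics/ and viewed, at most 14 in all, crops included, and the job is handed in when it is done.

```bash
ls; mkdir -p pics
python3 - <<'E'
from station import r
import cv2
s=r.sense();print(s)
for n in("scene","top"):
    c=r.capture(n);cv2.imwrite(f"pics/{n}0.png",c["pixels"][:,:,::-1])
    print(n,c["fx"],c["fy"],c["cx"],c["cy"],c["R"],c["t"])
E
```

```text
pics
station.py
steer.py
{'clock': 0.0, 'q': array([ 5.91570613e+01,  1.76218460e+01,  8.63836657e+01, -5.53884118e-04,
        7.61114514e+01, -4.21270225e+00]), 'qvel': array([ 0.0086457 ,  0.11839233, -0.00930074, -0.01294894,  0.01178967,
       -0.03373659]), 'tau': array([-1.23088870e-03, -4.57561541e+01, -2.51911587e+01, -9.45974239e-05,
        1.29969014e-02,  3.09583834e-05]), 'position': array([257.41058545, 513.38015602, 230.38666336]), 'tcp_rot': array([-1.79883313e+02, -8.05605013e-03,  1.53369889e+02]), 'ft_force': array([ 0.59335303,  0.15881295, -0.21609182]), 'wrist_torque': array([-0.00413227,  0.0329006 ,  0.0362766 ]), 'grip_force': 0.0, 'opening': 85.49231560427476}
scene 503.27239014845793 503.27239014845793 281.4731283338984 211.10772964718188 [[ 0.67368127 -0.73891773  0.01241522]
 [-0.27303974 -0.26447465 -0.92493376]
 [ 0.68673347  0.6197207  -0.37992552]] [-335.06866867  260.26458232  844.17927567]
top 489.20615652205083 489.20615652205083 274.36851661491016 209.21644064298158 [[ 8.97362025e-02 -9.95965557e-01 -1.51251169e-04]
 [-9.70035023e-01 -8.73654394e-02 -2.26714212e-01]
 [ 2.25786332e-01  2.04911913e-02 -9.73961315e-01]] [  26.78659212  596.74055255 1164.12832759]
```
Run:
```python
import cv2
for n in("scene","top"):
    i=cv2.imread(f"pics/{n}0.png");cv2.imwrite(f"pics/{n}0b.png",cv2.resize(i,(800,600),interpolation=cv2.INTER_CUBIC))
```

View pics/scene0b.png

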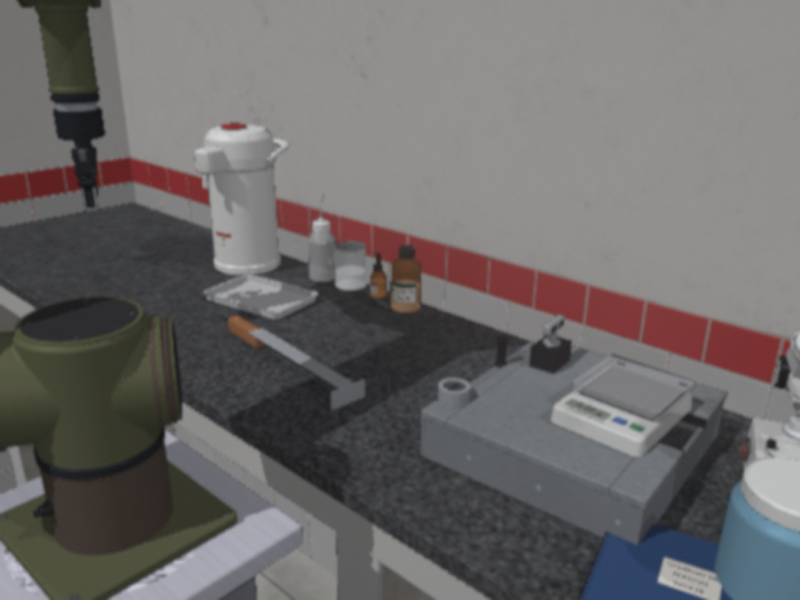

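View pics/top0b.png

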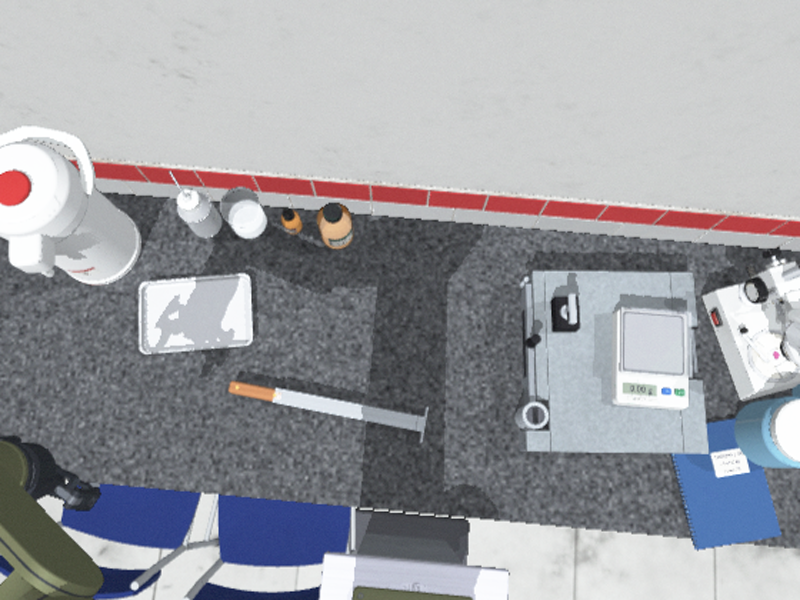

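Both pictures show the scene clearly. In the top view at 800x600, the stand's deck runs from (533,271) to (706,452), with the lock ring at (534,413), the knob at (531,341), the key in its block at (567,312), the rake from (230,388) to (425,424) and the tray centred at (196,314). The scene camera looks at the stand from its back side, so it can't see into the bay. I'll write the helpers next.

```bash
cat > h.py <<'E'
import numpy as np, cv2, sys
from station import r
from scipy.optimize import least_squares
def ray(c,px):
    u=(px[0]-c["cx"])/c["fx"]; v=(px[1]-c["cy"])/c["fy"]
    if c.get("fish"):
        t=np.hypot(u,v); d=np.array([u/t*np.sin(t),v/t*np.sin(t),np.cos(t)]) if t>1e-9 else np.array([0,0,1.])
    else: d=np.array([u,v,1.])
    R=np.array(c["R"]); return -R.T@np.array(c["t"]), R.T@(d/np.linalg.norm(d))
def onz(c,px,z):
    o,d=ray(c,px); return o+d*(z-o[2])/d[2]
def proj(c,X):
    p=np.array(c["R"])@np.asarray(X,float)+np.array(c["t"])
    if c.get("fish"):
        rr=np.hypot(p[0],p[1]); t=np.arctan2(rr,p[2]); a=p[:2]/rr*t
    else: a=p[:2]/p[2]
    return np.array([a[0]*c["fx"]+c["cx"],a[1]*c["fy"]+c["cy"]])
def tri(obs):
    A=np.zeros((3,3));b=np.zeros(3)
    for c,px in obs:
        o,d=ray(c,px);P=np.eye(3)-np.outer(d,d);A+=P;b+=P@o
    X=np.linalg.solve(A,b); return X,[np.round(proj(c,X)-px,1) for c,px in obs]
def cap(n,name):
    c=dict(r.capture(n)); c["fish"]=(n=="wrist")
    cv2.imwrite(f"pics/{name}.png",c["pixels"][:,:,::-1]); np.save(f"pics/{name}.npy",c,allow_pickle=True); return c
def load(name): return np.load(f"pics/{name}.npy",allow_pickle=True).item()
def crop(name,u,v,w,h,k,out):
    i=cv2.imread(f"pics/{name}.png"); i=i[max(0,v):v+h,max(0,u):u+w]
    cv2.imwrite(f"pics/{out}.png",cv2.resize(i,None,fx=k,fy=k,interpolation=cv2.INTER_CUBIC))
def go(X,yaw=None):
    """tool-axis shift to reach TCP X after/with yaw"""
    s=r.sense();p=s["position"];y0=s["tcp_rot"][2]
    yy=np.radians(y0 if yaw is None else yaw)
    d=np.asarray(X,float)-p
    t=[d[0]*np.cos(yy)+d[1]*np.sin(yy), d[0]*np.sin(yy)-d[1]*np.cos(yy), -d[2]]
    dyaw=0 if yaw is None else (yaw-y0+180)%360-180
    print("at",p.round(1),"yaw",round(y0,1),"tool shift (axes at target yaw)",np.round(t,1),"turn(tool z)",round(-dyaw,1))
E
python3 - <<'E'
from h import *
for n in("scene","top"): cap(n,n+"1")
c=load("top1");k=.7
for nm,p,z in [("deck FL",(533,271),72),("deck FR",(692,272),72),("deck BR",(706,452),72),("deck BL",(527,449),72),("lock",(534,413),88),("knob",(531,341),115),("key",(570,303),144),("block",(565,313),106),("tray1",(140,283),18),("tray2",(250,275),18),("tray3",(253,345),18),("tray4",(143,353),18),("rakeHend",(230,388),30),("rake j",(276,396),30),("blade top",(427,408),30),("blade b",(420,441),30),("amber",(333,212),130),("table edge",(300,493),0)]:
    print(nm,onz(c,(p[0]*k,p[1]*k),z).round(0))
E
```

```text
deck FL [ 664. -165.   72.]
deck FR [ 688. -446.   72.]
deck BR [ 376. -467.   72.]
deck BL [ 354. -168.   72.]
lock [ 414. -174.   88.]
knob [ 530. -159.  115.]
key [ 594. -215.  144.]
block [ 585. -216.  106.]
tray1 [592. 548.  18.]
tray2 [625. 347.  18.]
tray3 [496. 324.  18.]
tray4 [463. 520.  18.]
rakeHend [414. 352.  30.]
rake j [407. 269.  30.]
blade top [410.   2.  30.]
blade b [353.  10.  30.]
amber [722. 194. 130.]
table edge [246. 211.   0.]
```

```bash
echo '0 0 0 8.5;0 0 0 8.5;0 0 0 8.5;0 0 0 8.5;0 0 0 8.5' > next.json && python3 steer.py next.json; echo '0 0 0 8.5;0 0 0 8.5;0 0 0 8.5;0 0 0 8.5;0 0 0 8.5' > next.json && python3 steer.py next.json; echo '0 0 0 8.5;0 0 0 8.5;0 0 0 8.5;0 0 0 8.5;0 0 0 8.5' > next.json && python3 steer.py next.json; echo '0 0 0 8.5;0 0 0 8.5;0 0 0 8.5;20 44 0 0.4;20 45 0 0' > next.json && python3 steer.py next.json
echo '20 45 0 0;20 45 0 0;20 45 0 0;20 45 0 0;20 45 0 0' > next.json && python3 steer.py next.json; echo '20 45 0 0;20 45 0 0;20 45 0 0;20 45 0 0;20 45 0 0' > next.json && python3 steer.py next.json
python3 -c "
from h import *
cap('wrist','w1');go([580,-215,230],0)
c=load('w1');print(c['fx'],c['cx'],c['cy'],ray(c,(280,210)))
crop('w1',0,0,560,420,1.42,'w1b')"
```

```text
clock: 0.7
position: [257.6, 513.8, 231.0]
tcp_rot: [-180.0, 0.0, 110.5]
ft_force: [0.7, 0.3, -0.4]
opening: 85.0
grip_force: 0.0
clock: 1.2
position: [257.7, 513.8, 231.0]
tcp_rot: [-180.0, 0.0, 68.0]
ft_force: [-0.3, -0.1, 0.7]
opening: 85.6
grip_force: 0.0
clock: 1.7
position: [257.7, 513.8, 231.0]
tcp_rot: [180.0, 0.0, 25.5]
ft_force: [-0.3, -0.3, 0.4]
opening: 85.2
grip_force: 0.0
clock: 2.2
position: [298.1, 425.1, 230.8]
tcp_rot: [180.0, -0.0, 0.1]
ft_force: [1.9, 0.6, -0.7]
opening: 85.4
grip_force: 0.0
clock: 2.7
position: [398.2, 198.2, 231.4]
tcp_rot: [-180.0, -0.0, -0.0]
ft_force: [-0.2, 0.6, -0.4]
opening: 85.3
grip_force: 0.0
clock: 3.2
position: [498.1, -27.0, 231.4]
tcp_rot: [-180.0, -0.0, -0.1]
ft_force: [1.7, 1.5, 0.2]
opening: 85.4
grip_force: 0.0
at [502.5 -34.3 231.5] yaw -0.2 tool shift (axes at target yaw) [ 77.5 180.7   1.5] turn(tool z) -0.2
325.19226210127806 277.56837439121574 213.19669887351313 (array([567.9770277 , -26.78888413, 375.66220981]), array([-0.26547347, -0.00702653, -0.96409256]))
```

View pics/w1b.png

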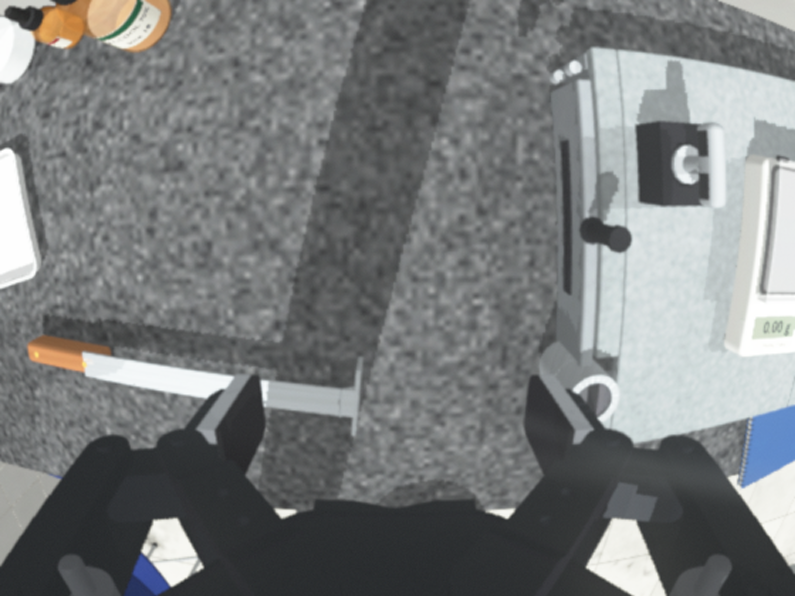

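The wrist view shows the key's crossbar at about (716,165), its block at (675,163), the knob top at (618,239), the lock ring at (597,397) and the rake in full. Next I'll take a second wrist view closer to the key.

```bash
echo '10 40 0 0;10 45 0 0;5 45 0 0;0 35 0 0;0 0 0 0' > next.json && python3 steer.py next.json 
python3 -c "
from h import *
cap('wrist','w2');go([590,-215,230],0)
crop('w2',150,60,400,300,2,'w2b')"
```

```text
clock: 3.75
position: [523.1, -194.4, 231.0]
tcp_rot: [179.9, -0.0, -0.3]
ft_force: [0.8, -0.4, -0.1]
opening: 85.4
grip_force: 0.0
at [ 522.6 -191.9  230.8] yaw -0.2 tool shift (axes at target yaw) [67.4 23.1  0.8] turn(tool z) -0.2
```

View pics/w2b.png

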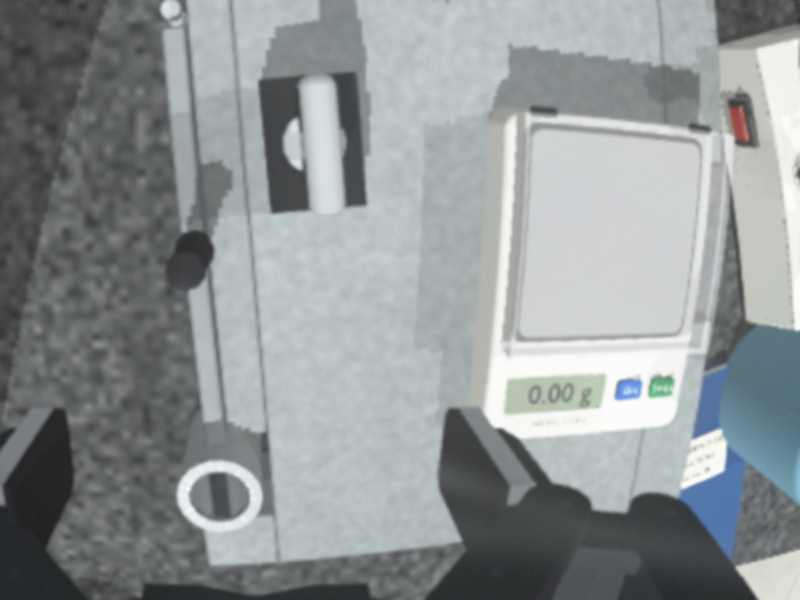

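The second view, at 2x, shows the crossbar from (316,75) to (328,212), the block top centred at (314,142), the knob top at (186,270), the lock ring at (220,496) with its slot along the panel, and the hinge at (172,10).

```bash
python3 -c "
from h import *
a=load('w1');b=load('w2')
f=lambda p:(p[0]/1.42,p[1]/1.42)
g=lambda p:(150+p[0]/2,60+p[1]/2)
for n,p,q in [('key',(716,165),(321,143)),('bar far',(716,126),(316,75)),('bar near',(717,206),(328,212)),('lock',(597,397),(220,496)),('knob',(620,239),(186,270))]:
    X,e=tri([(a,f(p)),(b,g(q))]);print(n,X.round(1),e)
for z,p in [(106,(260,80)),(106,(357,73)),(106,(367,205)),(106,(272,212)),(88,(220,496)),(144,(316,75)),(144,(328,212)),(72,(187,0)),(72,(206,430)),(70,(172,10))]: print(p,onz(b,g(p),z).round(1))
o=[onz(b,g(p),88) for p in [(218,472),(223,520)]];print(o)
"
```

```text
key [ 586.3 -218.1  141.8] [array([-0. , -0.3]), array([0.1, 0.4])]
bar far [ 610.2 -216.2  143.3] [array([-0.1, -0.9]), array([0.1, 1. ])]
bar near [ 561.5 -220.9  141.9] [array([-0. , -0.1]), array([0. , 0.1])]
lock [ 414.3 -175.9   94.7] [array([0.2, 1. ]), array([-0.1, -1. ])]
knob [ 534.2 -165.9  115.1] [array([-0. , -0.1]), array([0. , 0.1])]
(260, 80) [ 611.6 -196.8  106. ]
(357, 73) [ 615.1 -236.6  106. ]
(367, 205) [ 559.9 -241.5  106. ]
(272, 212) [ 556.7 -201.5  106. ]
(220, 496) [ 408.8 -175.5   88. ]
(316, 75) [ 610.9 -216.   144. ]
(328, 212) [ 561.9 -220.6  144. ]
(187, 0) [ 652.7 -163.8   72. ]
(206, 430) [ 439.4 -168.4   72. ]
(172, 10) [ 648.5 -156.6   70. ]
[array([ 423.38648639, -174.95869602,   88.        ]), array([ 393.42864405, -176.66918718,   88.        ])]
```

```bash
echo '0 0 0 -5.2;30 16 0 0;31 16 0 0;0 0 40 0;0 0 0 0' > next.json && python3 steer.py next.json 50
python3 -c "
from h import *
go([586.3,-218.5,117],5)"
```

```text
clock: 4.3
position: [583.6, -213.4, 186.5]
tcp_rot: [-179.7, 0.5, 5.2]
ft_force: [-1.5, -0.1, -0.8]
opening: 50.0
grip_force: 0.0
at [ 583.6 -213.4  186.5] yaw 5.2 tool shift (axes at target yaw) [ 2.3  5.3 69.5] turn(tool z) 0.2
```

```bash
echo '2.5 5 30 0;0 0 30 0;0 0 9 0;0 0 0 0;0 0 0 0' > next.json && python3 steer.py next.json 50
echo '0 0 0 0;0 0 0 0;0 0 0 0;0 0 0 0' > next.json && python3 steer.py next.json 0
python3 -c "
from h import *
go([586.3,-218.5,117],5)"
```

```text
clock: 4.8
position: [589.8, -220.8, 123.8]
tcp_rot: [180.0, -0.1, 5.2]
ft_force: [-0.3, -1.6, 0.4]
opening: 50.0
grip_force: 0.0
clock: 5.2
position: [589.9, -221.0, 123.6]
tcp_rot: [180.0, -0.1, 5.2]
ft_force: [0.2, 1.3, 5.9]
opening: 12.9
grip_force: 61.9
at [ 589.9 -221.   123.6] yaw 5.2 tool shift (axes at target yaw) [-3.4 -2.8  6.6] turn(tool z) 0.2
```

```bash
echo '0 0 0 0;-3.5 -2 6.5 0;0 0 0 0;0 0 0 0' > next.json && python3 steer.py next.json 40
echo '0 0 0 0;0 0 0 0;0 0 0 0;0 0 0 0' > next.json && python3 steer.py next.json 0
echo '0 0 -20 0;0 0 -20 0;0 0 -20 0;0 0 -20 0;0 0 0 0' > next.json && python3 steer.py next.json
python3 -c "
from h import *
go([414,-175.5,150],5);cap('wrist','w3')
crop('w3',80,60,400,300,2,'w3b')"
```

```text
clock: 5.6
position: [584.8, -219.3, 115.0]
tcp_rot: [-180.0, 0.1, 5.2]
ft_force: [-0.5, -0.7, 0.5]
opening: 39.9
grip_force: 0.0
clock: 6.0
position: [585.7, -219.5, 115.8]
tcp_rot: [180.0, -0.0, 5.2]
ft_force: [1.3, -0.4, -0.5]
opening: 12.7
grip_force: 60.5
clock: 6.5
position: [587.6, -220.3, 198.9]
tcp_rot: [179.8, -0.3, 5.2]
ft_force: [1.5, -0.5, -0.8]
opening: 12.8
grip_force: 60.5
at [ 587.6 -220.3  198.9] yaw 5.2 tool shift (axes at target yaw) [-169.   -59.8   48.9] turn(tool z) 0.2
```

View pics/w3b.png

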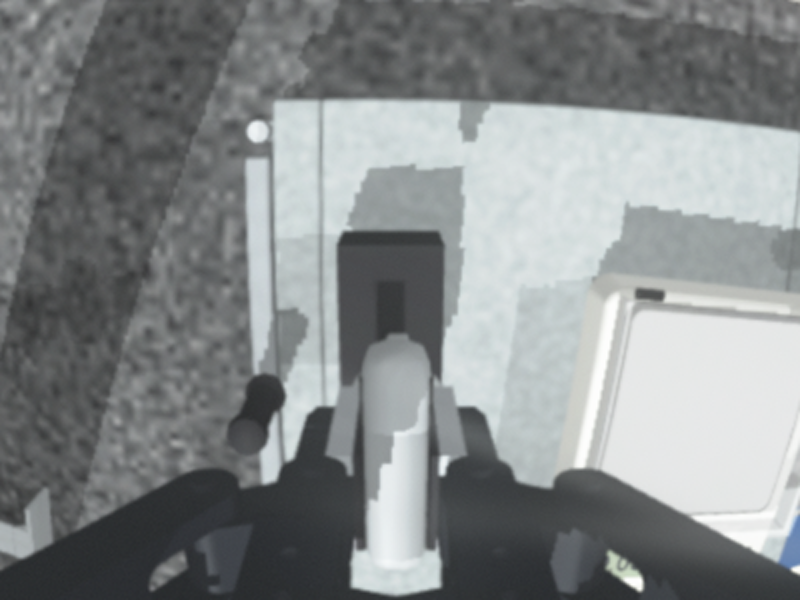

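The key is held: the crossbar lies in line with the tool, and the empty block slot shows at (390,305). Next I'll view the lock from both sides to fix its position.

```bash
echo '-35.5 -25.3 0 0;-35.5 -25.3 0 0;-35.5 -25.3 0 0;-35.5 -25.3 0 0;-35.5 -25.3 0 0' > next.json && python3 steer.py next.json
echo '0 0 0 0;0 0 0 0' > next.json && python3 steer.py next.json
python3 -c "
from h import *
go([414,-175.5,150],5);cap('wrist','w4');print(proj(load('w4'),[412,-175.5,88]))"
echo '0 43 0 0;0 43 0 0;0 44 0 0;0 0 0 0;0 0 0 0' > next.json && python3 steer.py next.json
python3 -c "
from h import *
go([414,-175.5,150],5);cap('wrist','w5');print(proj(load('w5'),[412,-175.5,88]))
o=[]
for n in('w4','w5'):
    u,v=proj(load(n),[412,-175.5,88]).astype(int)
    i=cv2.imread(f'pics/{n}.png')
    q=cv2.copyMakeBorder(i,60,60,60,60,cv2.BORDER_CONSTANT)[v:v+120,u:u+80]  # origin u-60+..,
    o.append(cv2.resize(q,None,fx=5,fy=5,interpolation=cv2.INTER_CUBIC));print(n,'origin px',u-60,v-60)
cv2.imwrite('pics/lk.png',np.hstack(o))"
```

```text
clock: 7.05
position: [394.8, -108.2, 194.2]
tcp_rot: [-179.9, 0.1, 5.2]
ft_force: [0.1, 0.5, 0.8]
opening: 13.5
grip_force: 60.4
clock: 7.25
position: [395.8, -108.7, 195.0]
tcp_rot: [-180.0, 0.1, 5.2]
ft_force: [0.7, 0.1, -1.6]
opening: 13.1
grip_force: 60.5
at [ 395.8 -108.7  195. ] yaw 5.2 tool shift (axes at target yaw) [12.3 68.2 45. ] turn(tool z) 0.2
[361.79592946 198.7165453 ]
clock: 7.8
position: [410.0, -240.8, 195.0]
tcp_rot: [-180.0, 0.0, 5.0]
ft_force: [0.5, 0.1, -0.3]
opening: 12.9
grip_force: 60.5
at [ 410.  -240.8  195. ] yaw 5.0 tool shift (axes at target yaw) [  9.6 -64.7  45. ] turn(tool z) 0.0
[198.18056498 201.72006778]
w4 origin px 301 138
w5 origin px 138 141
```

View pics/lk.png

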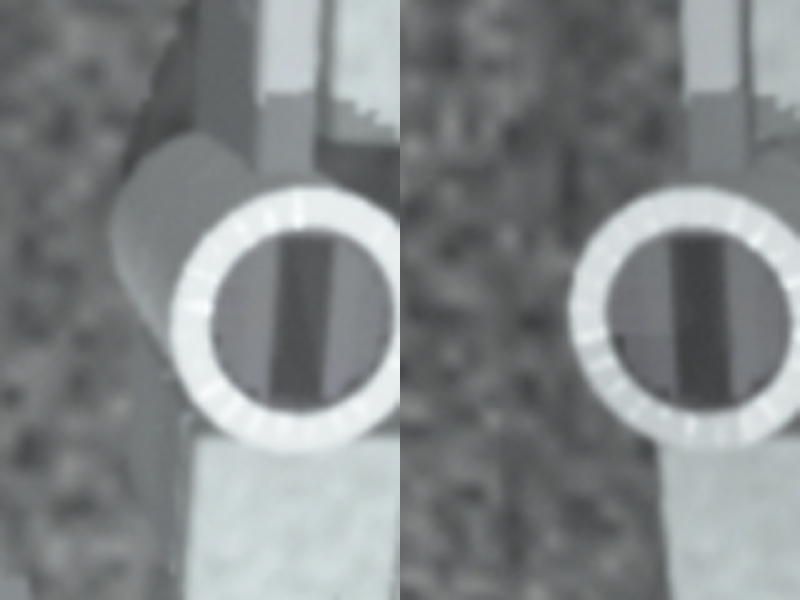

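In both crops the lock ring is sharp. Its centre is at (304,320) in the left crop and (300,319) in the right one, and the slot runs along the panel.

```bash
python3 -c "
from h import *
a=load('w4');b=load('w5')
print(tri([(a,(361.4,201.6)),(b,(197.7,204.4))]))
print(onz(a,(361.4,201.6),88),onz(b,(197.7,204.4),88))
A=lambda p:(301+p[0]/5-.4,138+p[1]/5-.4)
B=lambda p:(138+p[0]/5-.4,141+p[1]/5-.4)
for c,F,p,q in [(a,A,(303,235),(297.5,405)),(b,B,(297,235),(302,405))]:
    d=onz(c,F(p),86)-onz(c,F(q),86);print(np.degrees(np.arctan2(d[1],d[0])))
go([411,-175.5,150],5)
"
```

```text
(array([ 409.82445346, -175.31867291,   88.71232187]), [array([-0. , -0.1]), array([0. , 0.1])])
[ 409.57851508 -175.54173795   88.        ] [ 409.71429185 -175.14680275   88.        ]
7.086360397044403
2.9567495675944344
at [ 409.5 -239.5  195. ] yaw 5.1 tool shift (axes at target yaw) [  7.1 -63.6  45. ] turn(tool z) 0.1
```

```bash
echo '3 -32 0 0;2.8 -32 0 0;0 0 40 0;0 0 20 0;0 0 0 0' > next.json && python3 steer.py next.json; echo '0 0 0 0;0 0 0 0' > next.json && python3 steer.py next.json
python3 -c "
from h import *
go([409.7,-175.3,135],5)
"
```

```text
clock: 8.35
position: [406.7, -171.9, 133.4]
tcp_rot: [-179.8, 0.3, 5.3]
ft_force: [-0.4, 0.1, -1.1]
opening: 12.7
grip_force: 60.4
clock: 8.55
position: [410.2, -174.9, 136.9]
tcp_rot: [179.9, -0.1, 5.2]
ft_force: [0.2, 0.4, -0.9]
opening: 12.9
grip_force: 60.4
at [ 410.2 -174.9  136.9] yaw 5.2 tool shift (axes at target yaw) [-0.5  0.4  1.9] turn(tool z) 0.2
```

Aligned within 0.5 mm. I'll descend gradually and watch the force.

```bash
echo '-0.5 0.4 7 0;0 0 8 0;0 0 6 0;0 0 0 0;0 0 0 0' > next.json && python3 steer.py next.json; echo '0 0 5 0;0 0 5 0;0 0 5 0;0 0 0 0;0 0 0 0' > next.json && python3 steer.py next.json
python3 -c "
from h import *
go([409.7,-175.3,96],5)
"
```

```text
clock: 9.05
position: [408.5, -175.1, 114.5]
tcp_rot: [-180.0, 0.0, 5.2]
ft_force: [-0.7, 1.1, -0.6]
opening: 13.1
grip_force: 60.4
clock: 9.55
position: [408.5, -175.0, 99.6]
tcp_rot: [-180.0, 0.0, 5.2]
ft_force: [-0.1, 0.6, -0.3]
opening: 12.7
grip_force: 60.4
at [ 408.5 -175.    99.6] yaw 5.2 tool shift (axes at target yaw) [1.2 0.4 3.6] turn(tool z) 0.2
```

```bash
echo '0.5 0 3 0;0 0 0 0;0 0 0 -8;0 0 0 -8;0 0 0 -8' > next.json && python3 steer.py next.json; echo '0 0 0 -8;0 0 0 -8;0 0 0 -8;0 0 0 -8;0 0 0 -8' > next.json && python3 steer.py next.json;echo '0 0 0 -8;0 0 0 -8;0 0 0 -8;0 0 0 -6;0 0 0 0' > next.json && python3 steer.py next.json
python3 -c "
from h import *
s=r.sense();print(s['wrist_torque'],s['q'])
go([409.7,-175.3,96],5)
"
```

```text
clock: 10.05
position: [409.3, -175.2, 96.8]
tcp_rot: [180.0, -0.0, 29.5]
ft_force: [-0.9, -1.1, -2.4]
opening: 13.1
grip_force: 60.3
clock: 10.55
position: [409.3, -175.4, 96.8]
tcp_rot: [180.0, 0.0, 69.5]
ft_force: [-0.4, -0.5, -2.5]
opening: 12.7
grip_force: 60.3
clock: 11.05
position: [409.4, -175.3, 96.8]
tcp_rot: [180.0, 0.0, 99.2]
ft_force: [0.3, -1.0, -2.2]
opening: 13.3
grip_force: 60.3
[-0.13406458 -0.04968136 -0.03804684] [-2.86104842e+01  1.65306126e+01  1.11779538e+02 -1.20879334e-02
  5.16574927e+01 -3.77814625e+01]
at [ 409.4 -175.3   96.8] yaw 99.2 tool shift (axes at target yaw) [0.3 0.  0.8] turn(tool z) 94.2
```

```bash
echo '0 0 0 -4;0 0 0 -3;0 0 0 0;0 0 0 0;0 0 0 3' > next.json && python3 steer.py next.json; echo '0 0 0 0;0 0 0 0;0 0 0 0' > next.json && python3 steer.py next.json 45
python3 -c "
from h import *
go([534.2,-165.3,145],100)
"; echo '0 0 -20 0;0 0 -30 0;-4 41 0 0;-4 42 0 0;-4 41 0 0' > next.json && python3 steer.py next.json;echo '0 0 0 0;0 0 0 0' > next.json && python3 steer.py next.json
python3 -c "
from h import *
go([534.2,-165.3,79],100);cap('wrist','w6');crop('w6',0,0,560,420,1.42,'w6b');print(proj(load('w6'),[409.7,-175.3,124]),proj(load('w6'),[534,-165,115]))"
```

```text
clock: 11.55
position: [409.4, -175.2, 96.8]
tcp_rot: [180.0, 0.0, 103.0]
ft_force: [0.3, 0.5, -2.0]
opening: 12.8
grip_force: 60.4
clock: 11.85
position: [409.1, -174.9, 96.9]
tcp_rot: [180.0, -0.0, 103.2]
ft_force: [-0.2, 0.4, 0.2]
opening: 44.7
grip_force: 0.0
at [ 409.1 -174.9   96.9] yaw 103.2 tool shift (axes at target yaw) [-12.3 124.8 -48.1] turn(tool z) 3.2
clock: 12.35
position: [534.1, -158.3, 147.6]
tcp_rot: [179.9, 0.0, 103.2]
ft_force: [-0.6, -0.3, -0.2]
opening: 45.0
grip_force: 0.0
clock: 12.55
position: [532.8, -158.1, 146.3]
tcp_rot: [-179.9, -0.0, 103.3]
ft_force: [-0.9, -0.4, 0.5]
opening: 45.3
grip_force: 0.0
at [ 532.8 -158.1  146.3] yaw 103.3 tool shift (axes at target yaw) [-7.3  0.1 67.3] turn(tool z) 3.3
[ 78.66828125 230.00319998] [276.61979764 257.04412272]
```

View pics/w6b.png

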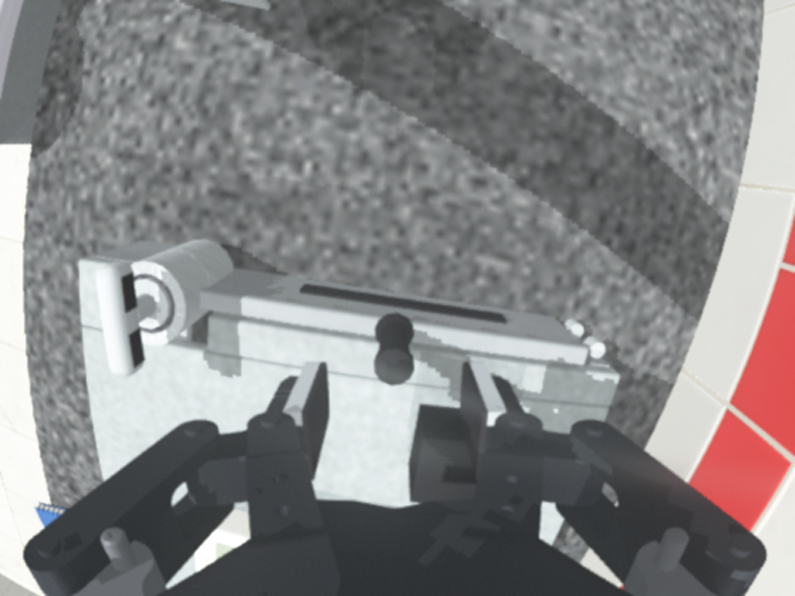

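The key stands square in the lock at (120,310). The knob top is at (394,365) between the fingers, as predicted, so I'll grip it.

```bash
echo '0 0 0 3.3;-7.3 0 20 0;0 0 25 0;0 0 21 0;0 0 0 0' > next.json && python3 steer.py next.json; echo '0 0 0 0;0 0 0 0;0 0 0 0;0 0 0 0' > next.json && python3 steer.py next.json 0
python3 -c "
from h import *
go([534.2,-165.3,79],100)
# arc rows: per-row turn 6 deg about hinge, in tool axes (before each row)
H=np.array([648.8,-154.4]);p=r.sense()['position'][:2];print(np.linalg.norm(p-H))
v=p-H;y=np.radians(r.sense()['tcp_rot'][2]);a=np.radians(-6)
R=np.array([[np.cos(a),-np.sin(a)],[np.sin(a),np.cos(a)]]);d=R@v-v
print([d[0]*np.cos(y)+d[1]*np.sin(y),d[0]*np.sin(y)-d[1]*np.cos(y)])
"
```

```text
clock: 13.1
position: [529.5, -164.8, 78.3]
tcp_rot: [-179.6, -0.2, 99.8]
ft_force: [-0.2, 0.2, 0.2]
opening: 45.1
grip_force: 0.0
clock: 13.5
position: [534.4, -166.1, 82.2]
tcp_rot: [179.9, 0.1, 99.9]
ft_force: [-1.0, -1.2, 4.9]
opening: 13.3
grip_force: 58.9
at [ 534.4 -166.1   82.2] yaw 99.9 tool shift (axes at target yaw) [ 0.8 -0.1  3.2] turn(tool z) -0.1
114.9510185304606
[np.float64(11.94165675550095), np.float64(1.4728536743222198)]
```

```bash
echo '4 0.4 0 2;6 0.6 0 3;8 0.87 0 4;8 0.87 0 4;8 0.87 0 4' > next.json && python3 steer.py next.json; echo '8 0.87 0 4;8 0.87 0 4;8 0.87 0 4;8 0.87 0 4;8 0.87 0 4' > next.json && python3 steer.py next.json
python3 -c "
from h import *
H=np.array([648.8,-154.4]);s=r.sense();p=s['position'][:2];print(np.linalg.norm(p-H),np.degrees(np.arctan2(*(p-H)[::-1])))
"
```

```text
clock: 14.0
position: [536.8, -132.1, 82.2]
tcp_rot: [179.8, 0.1, 82.7]
ft_force: [0.6, -1.0, 4.6]
opening: 13.7
grip_force: 58.9
clock: 14.5
position: [552.2, -95.0, 82.2]
tcp_rot: [179.7, -0.0, 62.7]
ft_force: [1.7, -2.4, 3.0]
opening: 13.4
grip_force: 58.8
113.4548579153617 148.40438216478026
```

```bash
echo '8 0.87 0 4;8 0.87 0 4;8 0.87 0 4;8 0.87 0 4;8 0.87 0 4' > next.json && python3 steer.py next.json; echo '8 0.87 0 4;8 0.87 0 4;8 0.87 0 4;8 0.87 0 4;8 0.87 0 4' > next.json && python3 steer.py next.json;  echo '8 0.87 0 4;8 0.87 0 4;8 0.87 0 4;6 0.6 0 3;4 0.4 0 2' > next.json && python3 steer.py next.json; echo '0 0 0 0;0 0 0 0' > next.json && python3 steer.py next.json
python3 -c "
from h import *
H=np.array([648.8,-154.4]);s=r.sense();p=s['position'][:2];print(np.linalg.norm(p-H),np.degrees(np.arctan2(*(p-H)[::-1])))
"; echo '0 0 0 0;0 0 0 0;0 0 -20 0;0 0 -40 0;0 0 0 0' > next.json && python3 steer.py next.json 40; python3 -c "
from h import *
cap('top','t2'); crop('t2',0,100,560,320,1.42,'t2b')"
```

```text
clock: 15.0
position: [579.2, -65.5, 82.2]
tcp_rot: [179.7, -0.1, 42.7]
ft_force: [2.1, -4.8, 0.8]
opening: 13.3
grip_force: 58.8
clock: 15.5
position: [614.3, -47.3, 82.2]
tcp_rot: [179.7, -0.2, 22.8]
ft_force: [2.6, -7.5, 2.2]
opening: 13.6
grip_force: 58.9
clock: 16.0
position: [647.3, -41.9, 82.2]
tcp_rot: [179.7, -0.2, 5.8]
ft_force: [-0.3, -8.5, 3.5]
opening: 13.1
grip_force: 59.0
clock: 16.2
position: [647.6, -41.9, 82.2]
tcp_rot: [179.7, -0.2, 5.9]
ft_force: [1.2, -7.0, 2.1]
opening: 13.3
grip_force: 58.9
112.52074022907176 90.63410251329272
clock: 16.7
position: [649.0, -39.0, 146.2]
tcp_rot: [179.9, -0.6, 5.9]
ft_force: [1.2, -0.3, 0.2]
opening: 39.8
grip_force: 0.0
```

View pics/t2b.png

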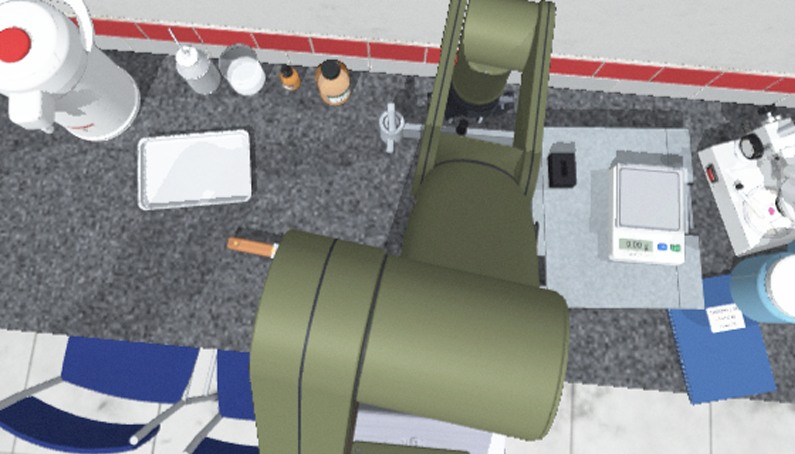

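The panel stands open about 95°, with the key still upright in the lock at (391,128) in the crop. Next I'll look into the bay with the wrist camera held low.

```bash
echo '0 0 0 -8;0 0 0 -8;0 0 0 -8;0 0 0 -8;0 0 0 -8' > next.json && python3 steer.py next.json 0; echo '-22 -37 0 0;-22 -37 0 0;-22 -37 20 0;-22 -37 48 0;0 0 48 0' > next.json && python3 steer.py next.json;echo '0 0 0 0;0 0 0 0' > next.json && python3 steer.py next.json
python3 -c "
from h import *
go([480,0,30],45);cap('wrist','w7')
M=[520.8,-171.6];X=np.array([.0872,-.9962]);Y=np.array([.9962,.0872])
i=cv2.imread('pics/w7.png');c=load('w7')
for a,b,z in [(0,-131,0),(0,131,0),(0,-131,60),(0,131,60),(0,0,0),(100,0,0),(100,131,0),(100,-131,0)]:
    P=M+a*X+b*Y;print((a,b,z),proj(c,[*P,z]).round(0))
crop('w7',0,0,560,420,1.42,'w7b')"
```

```text
clock: 17.25
position: [644.3, -38.6, 139.6]
tcp_rot: [-179.9, 0.1, 46.2]
ft_force: [1.0, 0.6, -0.7]
opening: -0.1
grip_force: 0.0
clock: 17.75
position: [481.1, 0.0, 35.6]
tcp_rot: [-179.8, 0.1, 45.9]
ft_force: [0.2, 0.1, -0.4]
opening: -0.6
grip_force: 0.0
clock: 17.95
position: [486.8, -1.3, 35.0]
tcp_rot: [-179.9, 0.1, 45.9]
ft_force: [0.3, -0.6, 0.5]
opening: 0.3
grip_force: 0.0
at [486.8  -1.3  35. ] yaw 45.9 tool shift (axes at target yaw) [-3.9 -5.7  5. ] turn(tool z) 0.9
(0, -131, 0) [340. 439.]
(0, 131, 0) [562. 235.]
(0, -131, 60) [349. 493.]
(0, 131, 60) [615. 264.]
(0, 0, 0) [455. 353.]
(100, 0, 0) [498. 390.]
(100, 131, 0) [587. 295.]
(100, -131, 0) [400. 462.]
```

View pics/w7b.png

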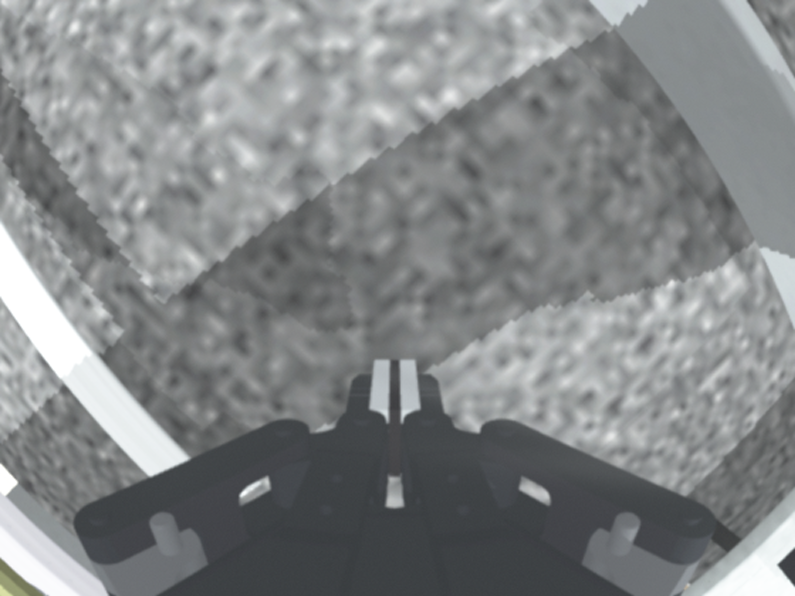

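Here the gripper body hides the mouth, and only the panel (right) and the rake strip (left) are visible. I'll use smaller yaw and several positions, then mosaic the bay floor in the stand's frame.

```bash
echo '0 0 0 5;0 0 0 5;15 32 6 0;16 32 6 0;0 0 0 0' > next.json && python3 steer.py next.json >/dev/null; echo '0 0 0 0;0 0 0 0' > next.json && python3 steer.py next.json|sed -n 2,3p; python3 -c "
from h import *
cap('wrist','b0')"
echo '-26 -15.5 0 0;-26 -15.5 0 0;0 0 0 0;0 0 0 0' > next.json && python3 steer.py next.json|sed -n 2,3p;  python3 -c "
from h import *
cap('wrist','b1')"
echo '-26 -15.5 0 0;-26 -15.5 0 0;0 0 0 0;0 0 0 0' > next.json && python3 steer.py next.json|sed -n 2,3p;  python3 -c "
from h import *
cap('wrist','b2')"
echo '0 0 0 -8;0 0 0 -8;0 0 0 0;0 0 0 0' > next.json && python3 steer.py next.json |sed -n 2,3p;  python3 -c "
from h import *
cap('wrist','b3')"
cat >> h.py <<'E'
M=np.array([520.8,-171.6]);SX=np.array([.0872,-.9962]);SY=np.array([.9962,.0872])
def S2W(a,b): return M+a*SX+b*SY
def W2S(p): d=np.asarray(p)[:2]-M; return d@SX,d@SY   # a: depth from mouth, b: toward hinge
def ortho(c,z=4,a0=-120,a1=150,b0=-150,b1=150,k=1.0):
    na,nb=int((a1-a0)*k),int((b1-b0)*k)
    A,B=np.meshgrid(a0+np.arange(na)/k,b1-np.arange(nb)/k)   # cols: a, rows: b downward
    P=M[:,None,None]+SX[:,None,None]*A+SY[:,None,None]*B
    P=np.stack([P[0],P[1],np.full_like(A,z)]).reshape(3,-1)
    p=np.array(c["R"])@P+np.array(c["t"])[:,None]
    rr=np.hypot(p[0],p[1]);t=np.arctan2(rr,p[2]) if c.get("fish") else rr/p[2]
    u=(p[0]/rr*t*c["fx"]+c["cx"]).reshape(A.shape).astype(np.float32);v=(p[1]/rr*t*c["fy"]+c["cy"]).reshape(A.shape).astype(np.float32)
    img=np.ascontiguousarray(np.asarray(c["pixels"])[:,:,::-1]);o=cv2.remap(img,u,v,cv2.INTER_LINEAR,borderValue=(60,0,60))
    return o
E
python3 -c "
from h import *
o=[]
for n in('b0','b1','b2','b3'):
    m=ortho(load(n),k=1.3,b0=-115,b1=115); cv2.line(m,(156,0),(156,8),(0,0,255),2)
    m=cv2.convertScaleAbs(m,alpha=1.5,beta=20); o.append(m)
cv2.imwrite('pics/bm.png',np.vstack([np.hstack(o[:2]),np.hstack(o[2:])]));print(o[0].shape)"
```

```text
position: [549.9, -35.1, 25.0]
tcp_rot: [180.0, -0.1, 35.9]
position: [488.4, -40.1, 24.1]
tcp_rot: [-180.0, -0.0, 35.9]
position: [430.3, -46.0, 24.0]
tcp_rot: [179.9, -0.1, 35.9]
position: [430.9, -46.0, 23.7]
tcp_rot: [179.9, -0.0, 51.7]
(299, 351, 3)
```

View pics/bm.png

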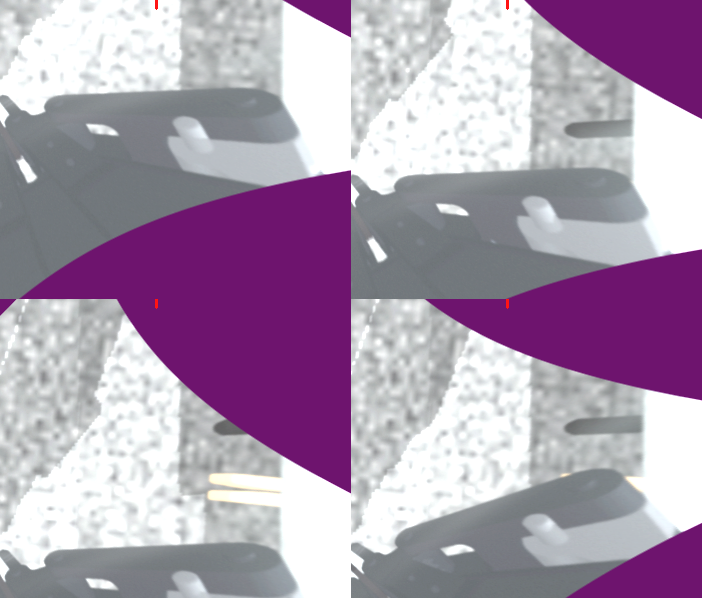

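The mosaic shows the magnifier's dark handle, tip at a≈45 and b≈16 (a is depth from the mouth, b is toward the hinge), and the pale tube holder with its near end at a≈40, b≈-30. The forceps aren't visible yet. I'll look at the low-b corner and deeper in.

```bash
echo '0 0 0 7;0 0 0 7;0 0 0 7;-11 -5 0 6;-11 -5 0 0' > next.json && python3 steer.py next.json >/dev/null; echo '0 0 0 0;0 0 0 0' > next.json && python3 steer.py next.json|sed -n 2,3p; python3 -c "
from h import *
cap('wrist','b4')"
echo '0 0 -16 -7;0 0 0 -8;22 -18 0 0;22 -18 0 0;0 0 0 0' > next.json && python3 steer.py next.json >/dev/null; echo '0 0 0 0;0 0 0 0' > next.json && python3 steer.py next.json|sed -n 2,3p;  python3 -c "
from h import *
cap('wrist','b5')"
echo '27 19 0 0;27 19 0 0;0 0 0 0;0 0 0 0' > next.json && python3 steer.py next.json|sed -n 2,3p;  python3 -c "
from h import *
cap('wrist','b6')"
echo '27 19 0 0;27 19 0 0;0 0 0 0;0 0 0 0' > next.json && python3 steer.py next.json |sed -n 2,3p;  python3 -c "
from h import *
cap('wrist','b7')
o=[]
for n in('b4','b5','b6','b7'):
    m=ortho(load(n),k=1.3,b0=-140,b1=115-25); cv2.line(m,(156,0),(156,8),(0,0,255),2)
    m=cv2.convertScaleAbs(m,alpha=1.2,beta=0); o.append(m)
cv2.imwrite('pics/bm2.png',np.vstack([np.hstack(o[:2]),np.hstack(o[2:])]));print(o[0].shape)"
```

```text
position: [405.1, -47.3, 23.7]
tcp_rot: [180.0, -0.0, 24.9]
position: [416.0, 8.1, 39.6]
tcp_rot: [180.0, 0.0, 39.9]
position: [482.1, 13.2, 39.4]
tcp_rot: [-180.0, 0.0, 39.8]
position: [546.1, 19.1, 39.2]
tcp_rot: [-179.9, 0.1, 39.8]
(299, 351, 3)
```

View pics/bm2.png

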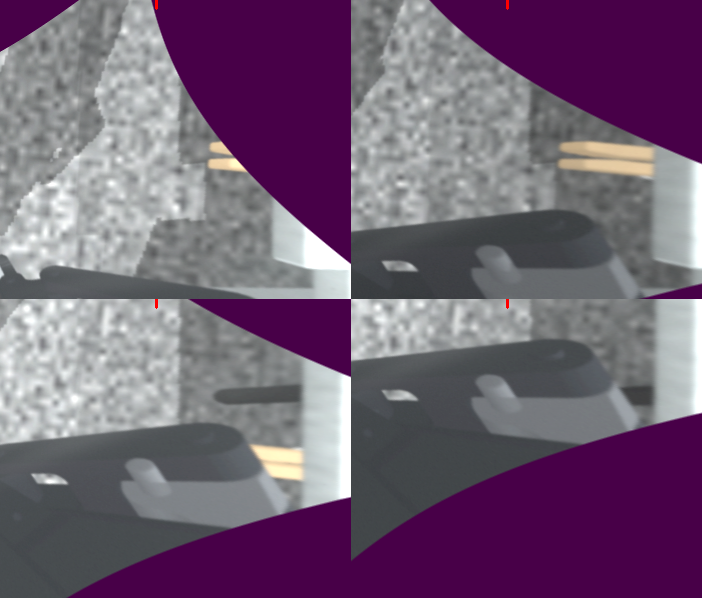

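There are no forceps in the visible part (a up to 110), so they're probably absent or deeper. I'll check again after raking. Next is the rake handle.

```bash
echo '0 0 -45 -8;0 0 -45 -8;0 0 -21 -8;0 0 0 -8;0 0 0 -8' > next.json && python3 steer.py next.json 60 >/dev/null; echo '36 -26 0 -5.2;36 -26 0 0;36 -26 0 0;36 -26 0 0;36 -26 0 0' > next.json && python3 steer.py next.json >/dev/null; echo '36 -26 0 0;0 0 0 0;0 0 0 0' > next.json && python3 steer.py next.json|sed -n 2,3p
cat >> h.py <<'E'
def wood(c,z=30,lo=(5,110,90),hi=(18,255,255)):
    m=cv2.inRange(cv2.cvtColor(np.ascontiguousarray(np.asarray(c["pixels"])),cv2.COLOR_RGB2HSV),lo,hi)
    n,l,st,ce=cv2.connectedComponentsWithStats(m); out=[]
    for i in range(1,n):
        if st[i,4]<60: continue
        v,u=np.where(l==i); P=np.array([onz(c,q,z)[:2] for q in zip(u[::2],v[::2])],np.float32)
        (x,y),(w,h),a=cv2.minAreaRect(P); box=cv2.boxPoints(((x,y),(w,h),a)); e=[box[1]-box[0],box[2]-box[1]]; e=max(e,key=np.linalg.norm)
        out.append((st[i,4],np.round((x,y),1),np.round((w,h),1),round(float(np.degrees(np.arctan2(e[1],e[0]))),1)))
    return sorted(out,key=lambda t:-t[0])
E
python3 -c "
from h import *
for n in('wrist','top'):
    for t in wood(cap(n,n+'r'))[:4]: print(n,t)
go([410,305,11],85)"
```

```text
position: [411.6, 249.5, 150.2]
tcp_rot: [-179.9, 0.1, 85.2]
wrist (np.int32(2559), array([412.9, 315.1]), array([82. , 21.4]), 83.7)
wrist (np.int32(798), array([695. , 212.3]), array([54.4, 44.1]), 29.9)
wrist (np.int32(134), array([703. , 279.8]), array([20.6, 38.4]), -56.8)
top (np.int32(107), array([728.7, 279.8]), array([40.3, 32.3]), 33.4)
at [413.4 248.7 150.3] yaw 85.1 tool shift (axes at target yaw) [ 55.8  -8.3 139.3] turn(tool z) 0.1
```

```bash
echo '27 0 40 0.9;27 -3 40 0;0 0 30 0;0 0 0 0;0 0 0 0' > next.json && python3 steer.py next.json 60 ; python3 -c "
from h import *
go([411.7,303,6],84.2)"
```

```text
clock: 24.4
position: [416.3, 302.4, 40.3]
tcp_rot: [-179.9, 0.1, 84.1]
ft_force: [-0.1, -0.3, 0.7]
opening: 60.2
grip_force: 0.0
at [416.3 302.4  40.3] yaw 84.1 tool shift (axes at target yaw) [ 0.1 -4.6 34.3] turn(tool z) -0.1
```

```bash
echo '0 -4.5 20 0;0 0 14 0;0 0 0 0;0 0 0 0' > next.json && python3 steer.py next.json 60; echo '0 0 0 0;0 0 0 0;0 0 0 0;0 0 0 0' > next.json && python3 steer.py next.json 0 ; python3 -c "
from h import *
go([411.7,303,6],84.2)"
```

```text
clock: 24.8
position: [413.0, 304.4, 8.2]
tcp_rot: [179.9, -0.1, 84.1]
ft_force: [0.1, 0.2, 0.3]
opening: 60.2
grip_force: 0.0
clock: 25.2
position: [412.4, 304.8, 7.7]
tcp_rot: [179.9, -0.1, 84.2]
ft_force: [0.4, -1.0, 7.0]
opening: 21.2
grip_force: 60.1
at [412.4 304.8   7.7] yaw 84.2 tool shift (axes at target yaw) [-1.9 -0.5  1.7] turn(tool z) -0.0
```

```bash
echo '0 0 -12 0;0 0 -10 -3;0 0 0 -4;0 0 0 -3.8;0 0 0 0' > next.json && python3 steer.py next.json >/dev/null; echo '-30 16 0 0;-38 20 0 0;-38 20 0 0;-30 16 0 0;-18 10 0 0' > next.json && python3 steer.py next.json >/dev/null ; echo '0 0 0 0;0 0 0 0' > next.json && python3 steer.py next.json; python3 -c "
from h import *
go([507.4,158.5,30],95)
c=cap('top','t3');print(proj(c,[*S2W(-30,15),30]))
s=cap('scene','s3');print(proj(s,[*S2W(-30,15),30]))
u,v=proj(c,[*S2W(-60,15),30]).astype(int); i=cv2.imread('pics/t3.png')[v-50:v+50,u-65:u+65]
u2,v2=proj(s,[*S2W(-60,15),30]).astype(int); j=cv2.imread('pics/s3.png')[v2-50:v2+50,u2-65:u2+65]
print(u,v,u2,v2)
cv2.imwrite('pics/rk.png',cv2.resize(np.hstack([i,j]),None,fx=3,fy=3,interpolation=cv2.INTER_CUBIC))"
```

```text
clock: 26.4
position: [506.4, 157.9, 28.6]
tcp_rot: [-179.9, -0.0, 94.8]
ft_force: [-0.6, 0.9, -3.9]
opening: 20.8
grip_force: 59.1
at [506.4 157.9  28.6] yaw 94.8 tool shift (axes at target yaw) [ 0.5  1.  -1.4] turn(tool z) -0.2
[358.14038276 242.43962589]
[339.50477313 267.27254718]
346 242 328 263
```

View pics/rk.png

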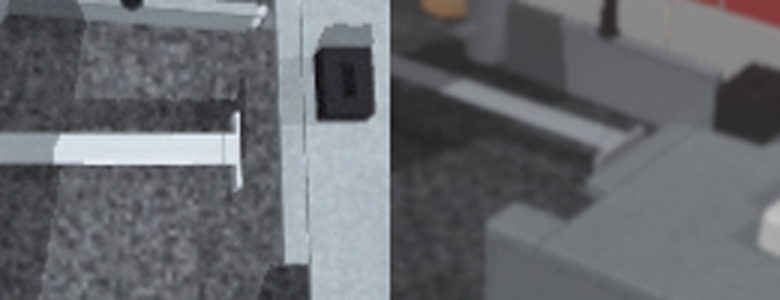

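The left crop shows the rake's blade centred at (237,150), just short of the bay's front. In the right crop, from the scene camera, its top edge runs from (595,150) to (642,128). I'll triangulate the height.

```bash
python3 -c "
from h import *
c=load('t3');s=load('s3')
X,e=tri([(c,(359.7,242)),(s,(339.2,259.4))]);print(X,e,W2S(X))
for n,(u,v) in {'far':(238,113),'near':(237,188)}.items(): print(n,W2S(onz(c,(281+u/3,192+v/3),52)))
go([*S2W(-300+222,15.5),30],95)
# check bay contents again from scene? compute deck front edge in top
"
```

```text
[ 530.58343835 -140.61340925   50.72860226] [array([-0.2,  0.1]), array([ 0.2, -0. ])] (np.float64(-30.015725884862587), np.float64(12.448291998913076))
far (np.float64(-27.06360394398957), np.float64(44.09754764964043))
near (np.float64(-30.267248295216767), np.float64(-19.471495168138453))
at [505.7 158.7  28.5] yaw 95.0 tool shift (axes at target yaw) [-252.4    1.8   -1.5] turn(tool z) -0.0
```

```bash
echo '-40 3 0 0;-50 0 0 0;-50 0 0 0;-50 0 0 0;-40 0 0 0' > next.json && python3 steer.py next.json; echo '-21 0 0 0;0 0 0 0;0 0 10 0;0 0 8 0;0 0 0 0' > next.json && python3 steer.py next.json; python3 -c "
from h import *
p=r.sense()['position'];print(W2S(p)); go([*S2W(-78,15),8.2],95)"
```

```text
clock: 27.0
position: [529.4, -71.6, 28.7]
tcp_rot: [-180.0, 0.0, 95.0]
ft_force: [1.0, -0.0, -2.4]
opening: 20.9
grip_force: 59.1
clock: 27.5
position: [529.7, -89.6, 8.9]
tcp_rot: [-179.8, -0.1, 95.1]
ft_force: [-0.4, 1.0, -2.6]
opening: 21.0
grip_force: 59.1
(np.float64(-80.90338214572601), np.float64(15.9742147384067))
at [529.7 -89.6   8.9] yaw 95.1 tool shift (axes at target yaw) [-2.9 -1.   0.7] turn(tool z) 0.1
```

```bash
echo '10 0 0.4 0;15 0 0 0;20 0 0 0;25 0 0 0;25 0 0 0' > next.json && python3 steer.py next.json; echo '25 0 0 0;25 0 0 0;25 0 0 0;25 0 0 0;25 0 0 0' > next.json && python3 steer.py next.json;echo '20 0 0 0;15 0 0 0;5 0 0 0;0 0 0 0;0 0 0 0' > next.json && python3 steer.py next.json; python3 -c "
from h import *
p=r.sense()['position'];print(W2S(p)); c=cap('top','t4'); cv2.imwrite('pics/o4.png',ortho(c,z=8,a0=-340,a1=40,b0=-150,b1=150,k=2))"
```

```text
clock: 28.0
position: [522.9, 5.1, 10.5]
tcp_rot: [180.0, -0.0, 95.0]
ft_force: [0.1, -1.1, -3.0]
opening: 20.9
grip_force: 59.1
clock: 28.5
position: [511.6, 130.0, 10.5]
tcp_rot: [180.0, -0.0, 95.0]
ft_force: [0.3, 1.1, -2.6]
opening: 21.1
grip_force: 59.1
clock: 29.0
position: [508.8, 167.1, 10.2]
tcp_rot: [-180.0, 0.0, 95.0]
ft_force: [-0.2, -0.4, -2.0]
opening: 21.0
grip_force: 59.1
(np.float64(-338.44829833233075), np.float64(17.583132632034882))
```

View pics/o4.png

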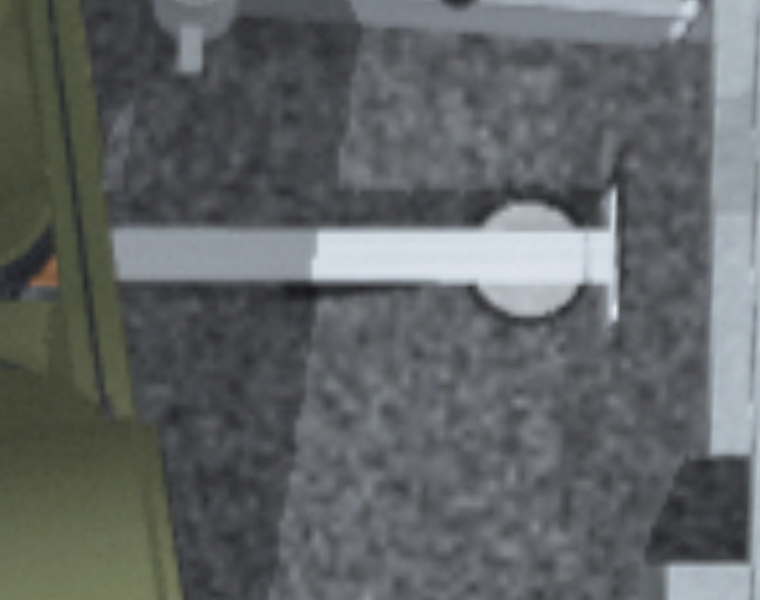

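The magnifier is out, its lens at a≈-76, b≈21 under the rake strip. The tube holder comes next.

```bash
echo '0 0 -12 0;0 0 -8.5 0;0 -30 0 0;0 -31 0 0;0 0 0 0' > next.json && python3 steer.py next.json >/dev/null; echo '0 0 0 0;0 0 0 0' > next.json && python3 steer.py next.json|sed -n 2p;  echo '-40 0 0 0;-50 0 0 0;-50 0 0 0;-50 0 0 0;-50 0 0 0' > next.json && python3 steer.py next.json; echo '-24 0 0 0;0 0 0 0;0 0 10 0;0 0 9.5 0;0 0 0 0' > next.json && python3 steer.py next.json; python3 -c "
from h import *
p=r.sense()['position'];print(W2S(p))"
```

```text
position: [450.2, 162.3, 31.6]
clock: 30.25
position: [470.8, -79.6, 31.1]
tcp_rot: [179.9, 0.0, 95.0]
ft_force: [0.5, 0.1, -2.3]
opening: 20.8
grip_force: 59.4
clock: 30.75
position: [469.5, -99.4, 9.5]
tcp_rot: [-179.8, -0.1, 95.1]
ft_force: [0.9, -0.7, -2.5]
opening: 20.7
grip_force: 59.3
(np.float64(-76.39263881598619), np.float64(-44.7897252318161))
```

```bash
echo '10 0 0.5 0;15 0 0 0;20 0 0 0;25 0 0 0;25 0 0 0' > next.json && python3 steer.py next.json; echo '25 0 0 0;25 0 0 0;25 0 0 0;25 0 0 0;25 0 0 0' > next.json && python3 steer.py next.json;echo '25 0 0 0;15 0 0 0;5 0 0 0;0 0 0 0;0 0 0 0' > next.json && python3 steer.py next.json; python3 -c "
from h import *
p=r.sense()['position'];print(W2S(p)); c=cap('top','t5')
for t in wood(c,18,lo=(5,60,90),hi=(25,255,255))[:6]: print(t,W2S(t[1]))
o=ortho(c,z=8,a0=-340,a1=40,b0=-150,b1=150,k=2);cv2.imwrite('pics/o5.png',o)
h=cv2.cvtColor(o,cv2.COLOR_BGR2HSV);print(h[330:420:10,200:640:25,0]);print(h[330:420:10,200:640:25,1])"
```

```text
clock: 31.25
position: [462.3, -4.0, 11.0]
tcp_rot: [180.0, -0.0, 95.0]
ft_force: [0.3, -0.7, -1.8]
opening: 20.7
grip_force: 59.4
clock: 31.75
position: [450.9, 120.8, 11.0]
tcp_rot: [180.0, -0.0, 95.1]
ft_force: [1.0, 0.1, -2.9]
opening: 20.8
grip_force: 59.4
clock: 32.25
position: [446.9, 163.0, 10.6]
tcp_rot: [-179.9, 0.0, 95.0]
ft_force: [-2.8, -1.8, -3.0]
opening: 20.5
grip_force: 59.8
(np.float64(-339.76873710614956), np.float64(-44.47789755394055))
(np.int32(403), array([732.2, 201. ]), array([83.5, 60.6]), 18.0) (np.float64(-352.75004), np.float64(243.0874000000001))
(np.int32(155), array([ 549.8, -113.5]), array([98.6, 21.1]), 32.9) (np.float64(-55.35041999999999), np.float64(33.95612))
(np.int32(130), array([734.4, 283.3]), array([44. , 32.9]), 27.4) (np.float64(-434.54545999999993), np.float64(252.45560000000003))
[[107 105 113 114 108 105 113 105 108 115 113 113  98 110 113 105  30 110]
 [100 115 108 109 115 120 120 105 110 110 105 103 100 102 108 108 110 113]
 [102 114 110 105 105 150  90  90 108 108 105 105 116 114 114 114 105 108]
 [107 104 106 106 108 106 105 107 105
[... 227 characters left out ...]
02 104 105 104 105 103 102 104 105]
 [107 107 104 106 105 106 106 104 104 105 104 105 105 105 104 108 105 105]
 [109 103 103 104 108 108 107 108 105 105 103 105 106 107 105 106 105 107]]
[[23 13 15 16 18 17 24 11 17 21 14 12 19 18 15 17  5 26]
 [11 22 18 24 22  8 14 15 20 20 20 23 13 15 21 21 21 14]
 [20 17 21 18 15  7  9 13 16 18 13 17 24 16 17 19 19 17]
 [22 24 23 22 23 26 22 22 22 21 24 19 23 23 22 23 21 15]
 [25 22 19 24 22 17 17 18 17 16 17 16 17 16 18 16 17 20]
 [22 22 22 23 20 14 15 14 14 14 14 14 15 17 14 18 16 16]
 [22 23 25 23 21 15 18 16 17 17 15 16 15 16 18 17 17 16]
 [21 25 24 20 18 14 12 14 14 15 14 13 13 13 14 13 15 17]
 [19 22 21 24 22 21 18 21 20 13 18 15 20 19 21 20 21 18]]
```

Run:
```python
from h import *
o=cv2.imread('pics/o5.png');h=cv2.cvtColor(o,cv2.COLOR_BGR2HSV)
# 8x12 px blocks -> 4mm x 6mm
for v in range(0,600,14):
    s=''
    for u in range(220,760,6):
        b=h[v:v+14,u:u+6].reshape(-1,3).astype(float);m=np.median(b,0)
        s+='W' if (m[1]>45 and 4<m[0]<28) else 'O' if m[2]>185 else '+' if m[2]>140 else '#' if m[2]<45 else '.'
    print(round(150-v/2),s)
```

```text
150 ..........................................++..++++++++++++++++++++++++++O+OOOOO+..+OOOOOO+
143 .......................................W..WWW............+++++++++++++++++++O++...+OOOOOO+
136 ......................................WWWWWWWW........................+..++++.....+OOOOOO+
129 .......................................WWWWWWWW...................................+OOOOOO+
122 ........................................WWWWWWWWW.................................+OOOOOO+
115 .........................................WWWWWWWWW................................+OOOOO++
108 ...........................................WWWWWWWW...............................+OOO++++
101 ............................................WWWWWWWW..............................++++++++
94 .............................................WWWWWWOO.............................++++++++
87 ..............................................WOOOOOWW............................++++++++
80 ...............................................+WWWWWWWW..........................++++++++
73 ................................................WWWWWWW
[... 2275 characters left out ...]
...........................O
-102 .........................................................................................O
-109 .........................................................................................O
-116 .........................................................................................O
-123 .........................................................................................O
-130 ...........................................................................++++++++++++++O
-137 ..........................................................................+OOOOOOOOOOOOO+O
-144 ..........................................................................+OOOOOOOOOOOOO+O
```

The map shows both tools fully out. The tube holder lies slantwise from (a≈-38, b≈2) to (a≈-112, b≈141). The magnifier's lens is at (a≈-102, b≈31), with its handle running under the rake strip. I'll lay the rake back near its original place, outside the panel's sweep.

```bash
echo '0 0 -12 0;0 0 -10 0;30 -5 0 0;40 -6 0 0;40 -6 0 0' > next.json && python3 steer.py next.json >/dev/null; echo '40 -5 0 4;0 0 0 4;0 0 0 2.8;0 0 0 0;0 0 0 0' > next.json && python3 steer.py next.json|sed -n 2,4p; echo '0 0 12 0;0 0 10 0;0 0 0 0;0 0 0 0' > next.json && python3 steer.py next.json
```

```text
position: [414.5, 310.8, 33.2]
tcp_rot: [179.9, -0.1, 84.3]
ft_force: [0.6, -0.6, -2.5]
clock: 33.7
position: [412.7, 310.0, 9.8]
tcp_rot: [-179.9, 0.1, 84.2]
ft_force: [1.1, -1.0, -3.1]
opening: 21.0
grip_force: 59.3
```

```bash
echo '0 0 2.2 0;0 0 0 0;0 0 0 0' > next.json && python3 steer.py next.json|sed -n 2,4p; echo '0 0 0 0;0 0 0 0;0 0 -30 0;0 0 -50 0;0 0 -50 0' > next.json && python3 steer.py next.json 60;  echo '0 0 -45 8;0 0 0 8;0 0 0 8;0 0 0 8;0 0 0 8' > next.json && python3 steer.py next.json 60 >/dev/null; python3 -c "
from h import *
go([505,-112,180],33)"
```

```text
position: [413.3, 310.7, 8.6]
tcp_rot: [180.0, -0.0, 84.2]
ft_force: [0.1, -0.2, -2.7]
clock: 34.5
position: [412.5, 310.2, 139.5]
tcp_rot: [-179.9, 0.1, 84.2]
ft_force: [1.3, 1.9, 0.8]
opening: 59.8
grip_force: 0.0
at [413.2 310.6 184.1] yaw 43.8 tool shift (axes at target yaw) [-153.1  404.4    4.1] turn(tool z) 10.8
```

```bash
echo '0 0 0 5.4;0 0 0 5.4;-17 45 0 0;-17 45 0 0;-17 45 0 0' > next.json && python3 steer.py next.json 60 >/dev/null; echo '-17 45 0 0;-17 45 0 0;-17 45 0 0;-17 45 0 0;-17 45 0 0' > next.json && python3 steer.py next.json 60 >/dev/null;echo '-17 45 0 0;0 0 0 0;0 0 0 0' > next.json && python3 steer.py next.json | sed -n 2,3p
python3 - <<'E'
from h import *
c=cap('wrist','w8')
o=ortho(c,z=6,a0=-240,a1=30,b0=-70,b1=150,k=2);cv2.imwrite('pics/o8.png',o);h=cv2.cvtColor(o,cv2.COLOR_BGR2HSV)
for v in range(0,440,14):
    s=''
    for u in range(0,540,6):
        b=h[v:v+14,u:u+6].reshape(-1,3).astype(float);m=np.median(b,0)
        s+='W' if (m[1]>45 and 4<m[0]<28) else 'O' if m[2]>195 else '+' if m[2]>150 else '#' if m[2]<40 else '.'
    print(round(150-v/2),s)
for t in wood(c,16,lo=(4,45,90),hi=(28,255,255))[:4]: print(t,W2S(t[1]))
E
```

```text
position: [508.1, -112.9, 183.5]
tcp_rot: [-180.0, -0.0, 33.2]
150 .......................................................+++++++.................++++++O++.+
143 ........................................WWW.WWW........+++++++++.................++++++...
136 .........................+.............WWWW.WWW.............................+++OO++++++...
129 .................+.....................WWWWWWWW...........................................
122 ............+..........................WWWWWWWW...........................................
115 ..+....................................WWWWWWW........++.+................................
108 ..........+...........................WWWWWWWW...........................................+
101 ......................................WWWWWWWW...........................................+
94 ......................................WWWWWWWW...........................................+
87 .............++.......................WOOOOOW+.+.....+....+..............................+
80 .............++.......................WWWWWWW...+.....................................
[... 1420 characters left out ...]
 ........................................+...............................................+O
-39 ................................................+.......................................+O
-46 .....................................................+..................................+O
-53 .......................................+................................................+O
-60 .............................+..........................................................+O
-67 .......................................................+.............................+..+O
(np.int32(3227), array([567.5, -49.6]), array([ 22.4, 173.1]), -0.9) (np.float64(-117.46415999999999), np.float64(57.16094000000004))
```

The holder has moved since the last look, probably the knock the task mentioned. It is now at (567,-50), along world x, with its prong end over the edge of the lens. I'll grip it near b≈80, clear of the lens.

```bash
echo '0 0 0 8.5;0 0 0 8.5;0 0 0 8.5;0 0 0 8.5;0 0 0 0' > next.json && python3 steer.py next.json 45 >/dev/null
python3 - <<'E'
from h import *
c=cap('wrist','w9')
for t in wood(c,18,lo=(4,45,90),hi=(28,255,255))[:3]: print(t,W2S(t[1]))
go([590.5,-50,60],-0.9)
E
```

```text
(np.int32(3406), array([567.5, -50.2]), array([ 23.4, 173. ]), -1.1) (np.float64(-116.86643999999998), np.float64(57.108620000000045))
(np.int32(601), array([753.4, 217.1]), array([58.1, 50.1]), 8.9) (np.float64(-366.94022), np.float64(265.61076))
(np.int32(151), array([421.9, 268. ]), array([41.7, 13.2]), 84.5) (np.float64(-446.5536), np.float64(-60.19105999999997))
at [ 507.7 -110.   183.6] yaw -0.3 tool shift (axes at target yaw) [ 81.8 -61.3 123.6] turn(tool z) 0.6
```

```bash
echo '41 -30 20 0.6;41 -30 40 0;0 0 40 0;0 0 20 0;0 0 0 0' > next.json && python3 steer.py next.json 45 >/dev/null; echo '0 0 0 0;0 0 0 0' > next.json && python3 steer.py next.json | sed -n 2,4p;python3 -c "
from h import *
go([590.5,-50,8],-0.9)"
```

```text
position: [579.4, -62.2, 75.9]
tcp_rot: [180.0, -0.2, -1.2]
ft_force: [0.8, 0.2, 0.7]
at [579.4 -62.2  75.9] yaw -1.2 tool shift (axes at target yaw) [ 10.9 -12.4  67.9] turn(tool z) -0.3
```

```bash
echo '11 -12.2 20 0;0 0 30 0;0 0 17 0;0 0 0 0;0 0 0 0' > next.json && python3 steer.py next.json 45| sed -n 2,4p; echo '0 0 0 0;0 0 0 0;0 0 0 0;0 0 0 0' > next.json && python3 steer.py next.json 0;echo '0 0 -15 0;0 0 -30 0;0 0 -40 0;0 0 0 -8;0 0 0 -8' > next.json && python3 steer.py next.json; python3 -c "
from h import *
p=r.sense()['position'];print(p)
c=cap('top','t9')
for t in wood(c,100,lo=(4,45,90),hi=(28,255,255))[:4]: print(t)"
```

```text
position: [590.4, -50.5, 8.6]
tcp_rot: [180.0, -0.1, -1.2]
ft_force: [-0.6, -0.3, -0.3]
clock: 38.5
position: [590.9, -50.6, 9.1]
tcp_rot: [180.0, -0.2, -1.2]
ft_force: [-1.1, 0.5, 7.3]
opening: 18.4
grip_force: 58.4
clock: 39.0
position: [589.7, -50.7, 94.3]
tcp_rot: [179.9, -0.1, 15.1]
ft_force: [-0.9, -0.4, 0.4]
opening: 18.3
grip_force: 59.0
[589.69047839 -50.72352933  94.3457419 ]
(np.int32(429), array([704.4, 190.8]), array([80.2, 58.4]), 19.8)
(np.int32(307), array([408.9, 304.7]), array([78.3, 22.2]), 84.0)
(np.int32(138), array([706.3, 268. ]), array([40.7, 32.6]), 31.9)
```

Run:
```python
from h import *
c=load('t9');im=np.ascontiguousarray(np.asarray(c["pixels"]))
h=cv2.cvtColor(im,cv2.COLOR_RGB2HSV);m=((h[:,:,2]>120)&(h[:,:,1]<40)).astype(np.uint8)
x0,y0=proj(c,[544,435,10]).astype(int);print(x0,y0)
w=np.zeros_like(m);w[y0-38:y0+38,x0-52:x0+52]=1
m=cv2.morphologyEx(m*w,cv2.MORPH_CLOSE,np.ones((5,5)))
n,l,st,ce=cv2.connectedComponentsWithStats(m);i=1+np.argmax(st[1:,4]);v,u=np.where(l==i);print(st[i])
P=np.array([onz(c,q,14)[:2] for q in zip(u,v)],np.float32);R=cv2.minAreaRect(P);print(R);print(cv2.boxPoints(R).round(0))
go([510.7,452.9,100],99.3)
```

```text
138 220
[  86  182  104   76 5823]
((546.1307373046875, 441.6130676269531), (200.95144653320312, 277.4058532714844), 5.147284030914307)
[[434. 571.]
 [459. 294.]
 [659. 312.]
 [634. 589.]]
at [589.6 -50.5  93.7] yaw 15.4 tool shift (axes at target yaw) [509.5   3.5  -6.3] turn(tool z) -83.9
```

```bash
echo '0 0 -25 0;0 0 -25 0;0 0 0 -8.4;0 0 0 -8.4;0 0 0 -8.4' > next.json && python3 steer.py next.json|sed -n 2,4p; echo '0 0 0 -8.4;0 0 0 -8.4;0 0 0 -8.4;0 0 0 -8.4;0 0 0 -8.4' > next.json && python3 steer.py next.json>/dev/null;  echo '0 0 0 -8.4;0 0 0 -8.4;50 0 0 0;50 0 0 0;50 0 0 0' > next.json && python3 steer.py next.json>/dev/null; echo '50 0 0 0;50 0 0 0;50 0 0 0;50 0 0 0;50 0 0 0' > next.json && python3 steer.py next.json>/dev/null;  echo '0 0 0 0;0 0 0 0' > next.json && python3 steer.py next.json
python3 - <<'E'
from h import *
c=cap('wrist','w10');im=np.ascontiguousarray(np.asarray(c["pixels"]))
go([510.7,452.9,100],99.3)
g=cv2.cvtColor(im,cv2.COLOR_RGB2GRAY)
# ascii around tray, world grid x 440..650, y 310..560 at z=18
for y in range(570,300,-9):
    s=''
    for x in range(430,660,4):
        u,v=proj(c,[x,y,18]); u,v=int(round(u)),int(round(v))
        s+=('.' if g[v,u]<110 else '+' if g[v,u]<170 else 'O') if 0<=u<560 and 0<=v<420 else ' '
    print(y,s)
E
```

```text
position: [589.6, -50.2, 142.8]
tcp_rot: [180.0, -0.0, 40.2]
ft_force: [0.5, 0.2, 0.4]
clock: 41.25
position: [527.8, 346.4, 142.1]
tcp_rot: [-180.0, 0.0, 98.9]
ft_force: [-0.4, -0.6, 0.3]
opening: 18.0
grip_force: 59.1
at [528. 345. 142.] yaw 98.8 tool shift (axes at target yaw) [109.3   0.3  42. ] turn(tool z) -0.5
570                                                           
561                                                       ++++
552                                                 ...++.....
543                                          O...++++.........
534                                   OOOOOOOO.+...+.........+
525                         OOOOOOOOOOOOOOOOOOO...............
516         OO++++OOOOOOOOOOOOOOOOOOOOOOOOOOOOO........+.+....
507 ........+OO++OOOOOOOOOOOOOOOOOOOOOOOOOOOOOO+...+..........
498 .........O+++OOOOOOOOOOOOOOOOOOOOOOOOOOOOOOO..++.....+....
489 ........+++O+OOOOOOOOOOOOOOOOOOOOOOOOOOOOOOO..++.+.......+
480 ..........O+++OOOOOOOOOOOOOOOOOOOOOOOOOOOOOOO.....++..+...
471 ....++....O+++OOOOOOOOOOOOOOOOOOOOOOOOOOOOOOO..++.........
462 ...........OO++OOOOOO
[... 408 characters left out ...]
.......
399 ...........+++OOOOOOOOOOOOOOOOOOOOOOOOOOOOOOOOOO..........
390 .++...........O++OOOO+OOOOO+OOOOOOOOOOOOOOOOOOOOO.+.......
381 ..............O++OOOOO+OOOOOOOOOOOOOOOOOOOOOOOOOO.........
372 ..............+OOOOOOO+OOOOOOOOOOOOOOOOOOOOOOO+++........+
363 ..............+O++OOOOO+OOOOOOOOOOOOOOOOOOOOOOO+++......+.
354 ...............+OOOOOOO+OOOOOOOOOOOOOOOOOOOOOO++O+........
345 ................O+++OOOO+OOOO+OOO+++OOOOOOOOO+............
336 ................OO++OOOO+OOOOOOO+.....++.+..+.............
327 ..........+.......++OOOOO+OOOO+.....+++...................
318 .................++..OOOO++OOOO..........++..+............
309 ................+++.+OOOO+.OOOO.....+.....................
```

```bash
echo '36 0 0 0;37 0 0 0;37 0 0 0;0 0 40 0;0 0 40 0' > next.json && python3 steer.py next.json>/dev/null; echo '0 0 20 0;0 0 0 0;0 0 0 0' > next.json && python3 steer.py next.json | sed -n 2,4p; python3 -c "
from h import *
go([511.7,453.9,13],99)"
```

```text
position: [512.6, 452.3, 42.4]
tcp_rot: [-180.0, 0.0, 98.6]
ft_force: [0.2, 0.2, -0.0]
at [512.6 452.3  42.4] yaw 98.6 tool shift (axes at target yaw) [ 1.7 -0.6 29.4] turn(tool z) -0.4
```

```bash
echo '1 -0.5 15 0;0 0 10 0;0 0 3 0;0 0 0 0;0 0 0 0' > next.json && python3 steer.py next.json| sed -n 2,4p; echo '0 0 0 0;0 0 0 0;0 0 0 0;0 0 -40 0;0 0 -40 0' > next.json && python3 steer.py next.json 32; echo '0 0 -40 0;-50 0 0 0;-50 0 0 0;0 0 0 0;0 0 0 0' > next.json && python3 steer.py next.json| sed -n 2,4p
python3 - <<'E'
from h import *
c=cap('wrist','w11')
for t in wood(c,18,lo=(4,45,90),hi=(28,255,255))[:4]: print(t)
d=wood(c,18,lo=(4,45,90),hi=(28,255,255))
E
```

```text
position: [511.2, 454.9, 14.4]
tcp_rot: [180.0, -0.0, 98.8]
ft_force: [0.1, -0.5, -0.3]
clock: 43.1
position: [509.9, 453.8, 93.4]
tcp_rot: [-179.8, 0.1, 98.8]
ft_force: [1.2, 1.0, 0.6]
opening: 32.1
grip_force: 0.0
position: [526.7, 354.8, 134.7]
tcp_rot: [180.0, -0.0, 98.6]
ft_force: [0.3, 0.5, 0.8]
(np.int32(2871), array([413. , 316.4]), array([99.1, 29.4]), 84.1)
(np.int32(1815), array([521.2, 433.5]), array([  8.5, 167.9]), -79.9)
(np.int32(1729), array([510.2, 431.9]), array([  8.2, 168. ]), -80.0)
(np.int32(978), array([739.6, 277.6]), array([38.3, 75.8]), -32.8)
```

The tube holder lies in the tray at (516,433). The magnifier is next.

```bash
echo '-49 -3 -10 0;-49 -3 0 0;-49 -3 0 0;-49 -3 0 0;-49 -3 0 0' > next.json && python3 steer.py next.json 50 >/dev/null;echo '-49 -3 0 0;-49 -3 0 0;-49 -3 0 0;-49 -3 0 -7;0 0 0 -7' > next.json && python3 steer.py next.json >/dev/null;echo '0 0 0 -7;0 0 0 -7;0 0 0 0;0 0 0 0' > next.json && python3 steer.py next.json | sed -n 2,4p
python3 - <<'E'
from h import *
c=cap('wrist','w12')
o=ortho(c,z=8,a0=-260,a1=10,b0=-100,b1=130,k=2);cv2.imwrite('pics/o12.png',o);h=cv2.cvtColor(o,cv2.COLOR_BGR2HSV)
for v in range(0,460,14):
    s=''
    for u in range(0,540,6):
        b=h[v:v+14,u:u+6].reshape(-1,3).astype(float);m=np.median(b,0);sd=b[:,2].std()
        s+='O' if m[2]>185 and sd<14 else '#' if m[2]<55 else 's' if sd<5 else '.'
    print(round(130-v/2),s)
E
```

```text
position: [567.6, -83.1, 144.1]
tcp_rot: [180.0, 0.0, 126.7]
ft_force: [-0.3, -0.8, -0.0]
130 .s....s.ss.sssssss.........s......ssssss.....ssssss.....ss..........s...ss..........s.....
123 .s.....s..sss......ssss..sss.sssss.ssssssss...sss..s...ss..ss..s........ss..sssss.ssssssss
116 ...............ssss..ss.ss...ssss..ss..s.ssssssssssss.s..s.........ss..ssss.ss..s.ssssssss
109 .......s...s...s.........s..ss..sssssss....sssss..ss.ssssss......ss....ssss......sss......
102 ..ss...sssss..s...ss....s..sss..ss....s.ssssssssss....ssss...s...ssss...s...s........s....
95 sss...ssssssssss.............ssssss....ss.ss..s.ss.....s.ss..s....s...s.s...sss.......s..s
88 ss..ss....ssss..s........ssssss.s.sss.sss.sssss.s.................s.s...s...ss.s...ss.sss.
81 ...sss...s...s..ss..s...ssss.sssssssss.sssssssss..........s..sss..s..ss...s...ssss.s.....s
74 .................s.ss..ssssssss..sssssssssssssss.s......s.......ss..ssss........s.ss..ss..
67 ....s....s.............sssssssssss..sssssssssss.................ss...s.s.......sss..s....s
60 s..sss.sss....s..s.....ss...sss.s..sssssssss.s................
[... 1408 characters left out ...]
..s........s.s..ss....sss....s..sss
-52 sssssssss..s..sss.s.sss.sss..s...........sss....sssss.............ssss..ss..s..sssss...sss
-59 sssssssssss....sss.ssssssss.........s....sss..s.....s..s...........s.ss..s.....ssssss..sss
-66 ssssssssssss..sss...ss..sssssss..sss.....s............s.........ss.ssss.......ss...sssss..
-73 sssssssssssss.......s...ssss...............s...s.s...s......s...s..sss...s...s....ss......
-80 ssssssssssssss.....sss..s.ss.....s....s..sssssss...s....s....s....sss..ss..s.......s...s..
-87 sssssssssssssss............s.................s...s.s............s.s............ss..s....ss
-94 sssssssssssssssss.sss....s.....s............s.s.......sss..ss....s...sssss.s...ssss....sss
```

Run:
```python
from h import *
c=load('w12');g=cv2.GaussianBlur(cv2.cvtColor(np.ascontiguousarray(np.asarray(c["pixels"])),cv2.COLOR_RGB2GRAY),(3,3),0)
L=np.array([-101,30.]);d=np.array([-102,-69.]);d/=np.linalg.norm(d);n=np.array([-d[1],d[0]])
print('n',n)
for t in range(36,140,6):
    row=[]
    for w in range(-24,25,2):
        q=L+d*t+n*w;u,v=proj(c,[*S2W(*q),10]);row.append(int(cv2.getRectSubPix(g,(1,1),(float(u),float(v)))[0,0]))
    print(t,row)
```

```text
n [ 0.56030937 -0.82828341]
36 [98, 102, 97, 92, 91, 90, 89, 93, 103, 98, 88, 89, 84, 83, 90, 103, 128, 133, 130, 122, 119, 126, 133, 136, 133]
42 [105, 115, 122, 124, 118, 115, 117, 115, 106, 101, 97, 183, 250, 255, 255, 255, 230, 159, 147, 140, 133, 131, 138, 140, 132]
48 [102, 103, 106, 110, 108, 104, 102, 102, 103, 102, 97, 78, 62, 66, 75, 76, 103, 140, 147, 145, 134, 125, 130, 139, 137]
54 [114, 105, 99, 101, 104, 103, 103, 100, 100, 103, 99, 73, 58, 60, 62, 64, 89, 139, 147, 146, 141, 136, 137, 142, 138]
60 [98, 97, 89, 90, 97, 104, 107, 108, 108, 102, 86, 61, 57, 59, 60, 59, 65, 104, 121, 127, 137, 144, 144, 139, 136]
66 [96, 98, 97, 99, 101, 107, 112, 109, 104, 102, 87, 59, 56, 57, 59, 58, 60, 78, 93, 112, 131, 135, 139, 144, 146]
72 [85, 86, 89, 95, 95, 98, 103, 106, 107, 103, 94, 60, 55, 57, 58, 57, 58, 77, 95, 100, 103, 117, 136, 137, 130]
78 [105, 98, 103, 119, 119, 112, 115, 114, 107, 96, 87, 59, 54, 55, 57, 57, 56, 73, 92, 99, 100, 97, 103, 119, 145]
84 [90, 89, 92, 106, 115, 110, 101, 94, 92, 89, 83, 59, 52, 54, 57, 56, 56, 78, 95, 97, 99, 101, 105, 109, 115]
90 [101, 
[... 301 characters left out ...]
 114, 105, 95, 91]
108 [99, 103, 104, 102, 104, 108, 108, 101, 97, 97, 90, 67, 51, 53, 55, 54, 55, 79, 98, 94, 89, 84, 85, 84, 78]
114 [96, 101, 102, 93, 92, 100, 108, 109, 99, 90, 81, 65, 51, 53, 55, 54, 55, 82, 99, 96, 98, 102, 104, 104, 102]
120 [92, 100, 106, 104, 97, 95, 99, 107, 108, 108, 102, 81, 53, 53, 55, 54, 56, 83, 98, 91, 90, 91, 95, 102, 109]
126 [92, 92, 91, 85, 79, 81, 89, 97, 104, 107, 99, 95, 84, 68, 64, 67, 82, 95, 96, 94, 93, 93, 95, 99, 102]
132 [101, 102, 105, 101, 94, 90, 90, 89, 93, 102, 113, 117, 109, 105, 105, 105, 108, 116, 121, 121, 115, 109, 107, 103, 95]
138 [104, 99, 107, 108, 99, 94, 93, 86, 80, 84, 90, 91, 93, 96, 96, 98, 99, 97, 95, 100, 101, 98, 95, 95, 99]
```

The handle profile is clear: a 12 mm dark band along 130°, from the lens to t=126. I'll grip it 62 mm from the lens centre.

```bash
echo '0 0 0 -2.8;0 0 0 0' > next.json && python3 steer.py next.json 40 >/dev/null; python3 -c "
from h import *
go([500.1,-22.5,60],129.5)"
```

```text
at [567.1 -83.4 144.2] yaw 129.5 tool shift (axes at target yaw) [ 89.6 -13.   84.2] turn(tool z) 0.0
```

```bash
echo '44 -6 0 0;45 -7 0 0;0 0 45 0;0 0 40 0;0 0 0 0' > next.json && python3 steer.py next.json 40 >/dev/null;  echo '0 0 20 0;0 0 0 0;0 0 0 0' > next.json && python3 steer.py next.json|sed -n 2,4p; python3 -c "
from h import *
go([500.1,-22.5,5],129.5)"
```

```text
position: [501.0, -23.8, 40.2]
tcp_rot: [180.0, 0.0, 129.5]
ft_force: [-0.7, -0.1, 0.5]
at [501.  -23.8  40.2] yaw 129.5 tool shift (axes at target yaw) [ 1.6  0.1 35.2] turn(tool z) 0.0
```

```bash
echo '1.5 0 20 0;0 0 13 0;0 0 2 0;0 0 0 0;0 0 0 0' > next.json && python3 steer.py next.json 40|sed -n 2,4p; echo '0 0 0 0;0 0 0 0;0 0 0 0;0 0 0 0' > next.json && python3 steer.py next.json 0; echo '0 0 -20 0;0 0 -40 0;0 0 -40 0;0 0 -40 0;0 0 0 0' > next.json && python3 steer.py next.json;  python3 -c "
from h import *
go([567.2,455.3,140],99)"
```

```text
position: [500.3, -22.7, 5.4]
tcp_rot: [179.9, 0.1, 129.6]
ft_force: [0.4, 0.4, -0.1]
clock: 47.0
position: [499.7, -22.6, 5.1]
tcp_rot: [179.9, 0.1, 129.6]
ft_force: [-0.6, -0.1, 5.0]
opening: 10.2
grip_force: 59.0
clock: 47.5
position: [503.3, -23.0, 149.7]
tcp_rot: [179.5, 0.5, 129.6]
ft_force: [-0.0, 0.3, 0.0]
opening: 9.8
grip_force: 58.8
at [503.3 -23.  149.7] yaw 129.6 tool shift (axes at target yaw) [462.4 137.9   9.7] turn(tool z) 30.6
```

```bash
echo '0 0 0 7.6;0 0 0 7.6;0 0 0 7.7;0 0 0 7.7;46 13.8 0 0' > next.json && python3 steer.py next.json >/dev/null; echo '46 13.8 0 0;46 13.8 0 0;46 13.8 0 0;46 13.8 0 0;46 13.8 0 0' > next.json && python3 steer.py next.json  >/dev/null; echo '46 13.8 0 0;46 13.8 0 0;46 13.8 0 0;46 13.8 0 0;0 0 40 0' > next.json && python3 steer.py next.json >/dev/null;echo '0 0 40 0;0 0 0 0;0 0 0 0' > next.json && python3 steer.py next.json|sed -n 2,4p; python3 -c "
from h import *
go([567.2,455.3,8],99)
c=cap('top','t13')"
```

```text
position: [562.7, 452.5, 62.7]
tcp_rot: [-179.8, 0.1, 99.0]
ft_force: [0.4, -0.1, 0.1]
at [562.7 452.5  62.7] yaw 99.0 tool shift (axes at target yaw) [ 2.   4.9 54.7] turn(tool z) -0.0
```

```bash
echo '2 4.9 20 0;0 0 20 0;0 0 10 0;0 0 4 0;0 0 0 0' > next.json && python3 steer.py next.json|sed -n 2,4p; echo '0 0 0 0;0 0 0 0' > next.json && python3 steer.py next.json|sed -n 2,4p; echo '0 0 0 0;0 0 0 0;0 0 0 0;0 0 -40 0;0 0 -40 0' > next.json && python3 steer.py next.json 30;echo '0 0 -40 0;-50 0 0 0;-50 0 0 0;0 0 0 0;0 0 0 0' > next.json && python3 steer.py next.json 30|sed -n 2,4p
python3 - <<'E'
from h import *
c=cap('wrist','w14')
g=cv2.cvtColor(np.ascontiguousarray(np.asarray(c["pixels"])),cv2.COLOR_RGB2HSV)
for y in range(560,310,-8):
    s=''
    for x in range(450,650,3):
        u,v=proj(c,[x,y,10]); u,v=int(round(u)),int(round(v))
        s+=('W' if g[v,u,1]>60 and g[v,u,0]<28 else '#' if g[v,u,2]<80 else '.' if g[v,u,2]<125 else '+' if g[v,u,2]<180 else 'O') if 0<=u<560 and 0<=v<420 else ' '
    print(y,s)
E
```

```text
position: [568.5, 456.0, 10.0]
tcp_rot: [-180.0, 0.0, 99.0]
ft_force: [0.3, -1.0, -0.5]
position: [569.0, 456.6, 11.3]
tcp_rot: [179.9, -0.1, 99.0]
ft_force: [0.1, 0.3, 0.4]
clock: 50.55
position: [567.1, 455.2, 89.1]
tcp_rot: [-179.8, 0.1, 99.0]
ft_force: [0.7, 0.7, 0.1]
opening: 29.9
grip_force: 0.0
position: [584.2, 356.1, 130.6]
tcp_rot: [180.0, -0.0, 98.8]
ft_force: [0.6, -0.2, -0.3]
560                                                                    
552                                                                    
544                                                            +.......
536                                                 O+.#...............
528                                  OOOOOOOOOOOOOOOOO.................
520 ...OO+++O++++OOOOOOOOOOOOOOOOOOOOOOO..OOOOOOOOOOOOO#...............
512 .+.OO.+O++OOOOWWWOWWW++OOOOOOOOOOOO.###++OOOOOOOOOO..##............
504 ....O+.O++OOOOOWW+OWW.+++OOOOOOOOOO+###.++OOOOOOOOO+...............
496 ....+O.++++OOOOWWW+WWW+++OOOOOOOOOOO####++OOOOOOOOOO...............
488 ...++O++O++OOOOWWWWWWW.+++OOOOOOOOOO+###.+OOOOOOOOOOO#..
[... 895 characters left out ...]
+++OOOOWWW+WW++++O+#OOOOOOOOOOOOOOOO+.+OOOO+........
376 ...........OO+++++OOOOWWW+WWW+++OOO+#.OOOOOOOOOOO...++OOOOO........
368 ............O++O+++OOOOWW++WW+++OOOOOOO...###...+OOOOOOOOOO+.......
360 ............OO+++++OOOOOWW+WW++++OOOOOOOOOOOOOOOOOOOOOOOOOOO..#....
352 ##...........O+++++OOOOOWW+OWW+++OOOOOOOOOOOOOOOOOOOO+OOOOO+.##....
344 ##...........OO.++++OOOOOOOOOOOOOOOOOO++++++++OOOOOOOOO++..........
336 #.#...........OO++++OOO+++++++OOOOOOOOOO++.........................
328 #...#..........+OOOOOOOOO++........................................
320 #............#.................+..+......................#........#
312 .........................................................##+++.#...
```

Both tools lie in the tray. Before closing I'll check the deep part of the bay for forceps, using low views that look further in.

```bash
echo '0 0 0 8.1;0 0 0 8.1;0 0 0 8.1;0 0 0 8.1;0 0 0 8.1' > next.json && python3 steer.py next.json 0 >/dev/null; echo '0 0 0 8.3;-39.2 27.5 0 0;-39.2 27.5 0 0;-39.2 27.5 0 0;-39.2 27.5 0 0' > next.json && python3 steer.py next.json >/dev/null; echo '-39.2 27.5 0 0;-39.2 27.5 0 0;-39.2 27.5 0 0;0 0 45 0;0 0 45 0' > next.json && python3 steer.py next.json >/dev/null; echo '0 0 17 0;0 0 0 0;0 0 0 0' > next.json && python3 steer.py next.json |sed -n 2,3p; python3 -c "
from h import *
cap('wrist','d0')"; echo '-29 -34 0 0;0 0 0 0;0 0 0 0' > next.json && python3 steer.py next.json |sed -n 2,3p; python3 -c "
from h import *
cap('wrist','d1')"; echo '-29 -34 0 0;0 0 0 0;0 0 0 0' > next.json && python3 steer.py next.json |sed -n 2,3p; python3 -c "
from h import *
cap('wrist','d2')"; echo '-29 -34 0 0;0 0 -18 0;0 0 0 0;0 0 0 0' > next.json && python3 steer.py next.json |sed -n 2,3p; python3 -c "
from h import *
cap('wrist','d3')"; echo '0 0 0 8;0 0 0 8;0 0 0 0;0 0 0 0' > next.json && python3 steer.py next.json |sed -n 2,3p; python3 -c "
from h import *
cap('wrist','d4')
o=[]
for n in('d0','d1','d2','d3','d4'):
    m=ortho(load(n),z=3,k=1.4,a0=20,a1=205,b0=-130,b1=130)
    m=cv2.convertScaleAbs(m,alpha=1.3,beta=0);m[::28,:3]=(0,0,255);m[:3,::28]=(0,0,255);cv2.putText(m,n,(5,355),0,.4,(0,255,255),1); o.append(m)
o.append(np.zeros_like(o[0]));cv2.imwrite('pics/dm.png',cv2.resize(np.hstack(o[:5]),(800,230*1)) if 0 else np.hstack([x[:, :159] for x in o[:5]]));print(o[0].shape)"
```

```text
position: [556.8, 24.3, 23.2]
tcp_rot: [-180.0, -0.0, 50.2]
position: [511.1, 23.4, 24.7]
tcp_rot: [179.9, -0.1, 50.2]
position: [467.3, 22.5, 24.0]
tcp_rot: [179.9, -0.1, 50.2]
position: [425.9, 21.7, 42.1]
tcp_rot: [179.7, -0.2, 50.2]
position: [423.2, 21.8, 41.0]
tcp_rot: [180.0, -0.0, 34.4]
(364, 259, 3)
```

View pics/dm.png

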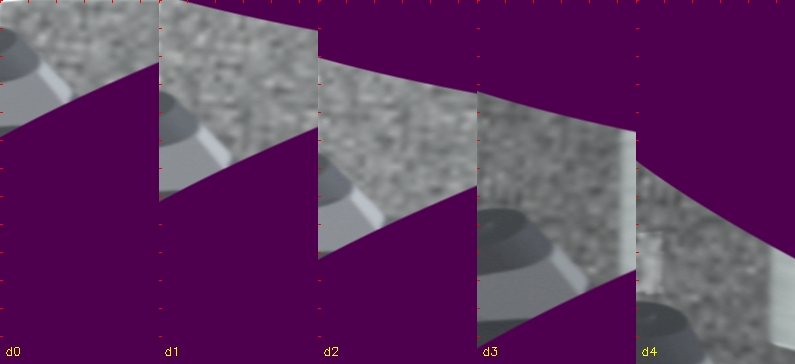

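This last view shows only bare, textured counter at every b down to about -110 and to a≈115–130. There are no forceps, so only the two tools were there. Now I'll close the panel, after checking where the knob is.

```bash
echo '0 0 -45 7.1;0 0 -45 7.1;0 0 -20 7.1;0 0 0 7.1;40 20 0 0' > next.json && python3 steer.py next.json 50 >/dev/null; echo '40 20 0 0;40 20 0 0;40 19 0 0;0 0 0 0;0 0 0 0' > next.json && python3 steer.py next.json |sed -n 2,3p
python3 - <<'E'
from h import *
c=cap('wrist','k1');im=np.asarray(c["pixels"]).astype(int).max(2)
u,v=proj(c,[648,-40,115]);print(u,v)
u,v=int(u),int(v);y0,x0=max(0,v-30),max(0,u-30)
w=im[y0:v+30,x0:u+30];m=(w<60).astype(np.uint8)
n,l,st,ce=cv2.connectedComponentsWithStats(m)
for i in range(1,n):
    if st[i,4]>25: print(st[i]+[x0,y0,0,0,0],ce[i]+[x0,y0])
print(w[::3,::2])
E
```

```text
position: [589.6, -41.1, 150.3]
tcp_rot: [-180.0, 0.1, 5.8]
286.97718537332247 143.63840635759618
[278 113  14  22  75] [281.64       125.61333333]
[[164 164 165 163 161 160 161 161 162 161 160 132  59  60  67  68  67  68
   69  68  67  68  69  67  68  87 101  96  95  99]
 [155 156 157 149 141 142 142 141 140 140 132  68  56  64  64  66  67  66
   66  66  67  66  68  67  66  68  88 108 102  99]
 [137 137 138 139 139 140 142 141 140 140  97  53  62  64  63  64  65  64
   67  66  67  66  65  64  66  68 102 160 159 155]
 [103 109 117 124 129 133 136 137 138 139 100  54  61  61  63  63  64  63
   64  66  66  65  65  64  66  65  97 164 166 166]
 [ 98  97  93  95  98 102 103 103 108 117  91  53  58  61  61  61  62  64
   64  65  64  64  65  65  65  66 113 163 165 166]
 [104 101  98  97 100  99 100  96  95 100  98  70  52  59  61  62  61  62
   63  63  63  63  64  63  64  90 155 161 162 176]
 [ 85  85  83  82  83  84  89  92  96  97  99  95  69  53  57  60  60  60
   62  61  62  61  63  63  66 118 146 150 155 176]
 [ 76  76  75  74  72  74  80  88  92  90  92  95  95  89  75  61  57  61
   
[... 848 characters left out ...]
 89  88  88  92  98 102
  103 100  98 100 132 146 155 158 148 136 131 131]
 [ 98  99 103 106 107 104  99  96  98  97  90  82  78  86  86  92  98 105
  107 109 109 110 131 141 156 162 147 129 124 125]
 [104 104 104 105 104 103 102 102 103 100  91  81  79  83  88  93  97 101
  104 108 119 138 135 142 154 155 142 130 127 128]
 [107 100  98  94  93  93  93  97  98  98  95  88  89  91  93  95  96  98
   99 101 126 138 137 139 142 144 140 135 136 139]
 [112 110 106 102 100 100  98  97  98  98  96  97  97  98  97  95  95  92
   90  96 120 130 132 133 134 135 130 129 134 138]
 [113 116 116 116 114 113 109 104 100  97  92  89  93  97 101 101 103 101
  112 137 130 123 124 126 127 127 125 125 130 135]]
```

Run:
```python
from h import *
c=load('k1');im=np.asarray(c["pixels"]).astype(int).max(2)
for v in range(60,150,4): print(v,''.join('#' if x<74 else '.' for x in im[v,250:340:2]))
print(ray(c,(277,213))[0])
```

```text
60 .............................................
64 .............................................
68 .............................................
72 .............................................
76 .............................................
80 .............................................
84 .............................................
88 .............................................
92 .............................................
96 .............................................
100 .............................................
104 .............................................
108 ..................#######....................
112 ................############.................
116 ..............###############................
120 ..............###############................
124 ..............###############................
128 ..............##############.................
132 ................############.................
136 .....................####....................
140 .............................................
144 .........................#...................
148 .............................................
[659.30926983 -33.71819716 294.50199478]
```

Run:
```python
from h import *
c=load('k1');K=onz(c,(292.5,122),115);H=np.array([648.8,-154.4]);d=K[:2]-H;print(K,np.linalg.norm(d),np.degrees(np.arctan2(d[1],d[0])))
go([K[0],K[1],80],5)
```

```text
[660.22434176 -41.74899786 115.        ] 113.22881200126666 84.20922769932122
at [588.2 -40.6 150.3] yaw 5.8 tool shift (axes at target yaw) [71.7  7.5 70.3] turn(tool z) 0.8
```

```bash
echo '36 3.5 0 0;36 3.5 0 0;0 0 30 0;0 0 0 0;0 0 0 0' > next.json && python3 steer.py next.json 50 |sed -n 2,4p; python3 -c "
from h import *
go([660.3,-40.7,80],5.8)"
```

```text
position: [658.6, -39.6, 120.4]
tcp_rot: [-179.9, 0.3, 5.8]
ft_force: [-0.1, 0.1, -0.5]
at [658.6 -39.6 120.4] yaw 5.8 tool shift (axes at target yaw) [ 1.6  1.2 40.4] turn(tool z) 0.0
```

```bash
echo '1.6 1.2 20 0;0 0 20 0;0 0 0 0;0 0 0 0' > next.json && python3 steer.py next.json 50 |sed -n 2,4p; echo '0 0 0 0;0 0 0 0;0 0 0 0;0 0 0 0' > next.json && python3 steer.py next.json 0; python3 -c "
from h import *
H=np.array([648.8,-154.4]);s=r.sense();p=s['position'][:2];d=p-H;print(np.linalg.norm(d),np.degrees(np.arctan2(d[1],d[0])))
"
```

```text
position: [662.4, -41.3, 82.3]
tcp_rot: [-180.0, 0.0, 5.8]
ft_force: [0.1, -0.9, 1.1]
clock: 56.9
position: [663.9, -42.1, 82.9]
tcp_rot: [179.9, -0.1, 5.8]
ft_force: [-2.4, -2.1, 6.0]
opening: 13.8
grip_force: 58.5
113.31553732197304 82.33036348141715
```

```bash
echo '-4 -0.8 0 -2;-6 -1.1 0 -3;-7.9 -1.5 0 -4;-7.9 -1.5 0 -4;-7.9 -1.5 0 -4' > next.json && python3 steer.py next.json|sed -n 2,4p; echo '-7.9 -1.5 0 -4;-7.9 -1.5 0 -4;-7.9 -1.5 0 -4;-7.9 -1.5 0 -4;-7.9 -1.5 0 -4' > next.json && python3 steer.py next.json|sed -n 2,4p; echo '-7.9 -1.5 0 -4;-7.9 -1.5 0 -4;-7.9 -1.5 0 -4;-7.9 -1.5 0 -4;-7.9 -1.5 0 -4' > next.json && python3 steer.py next.json|sed -n 2,4p;python3 -c "
from h import *
H=np.array([648.8,-154.4]);s=r.sense();p=s['position'][:2];d=p-H;print(np.linalg.norm(d),np.degrees(np.arctan2(d[1],d[0])))
"
```

```text
position: [630.4, -42.7, 82.9]
tcp_rot: [179.9, -0.2, 22.9]
ft_force: [0.1, -0.8, 5.4]
position: [592.4, -55.9, 82.8]
tcp_rot: [179.9, -0.1, 42.9]
ft_force: [-0.7, 0.5, 6.7]
position: [561.2, -81.5, 82.9]
tcp_rot: [179.9, -0.1, 62.9]
ft_force: [-2.0, 1.1, 8.7]
113.97854469587932 140.21996937901284
```

```bash
echo '-7.9 -1.5 0 -4;-7.9 -1.5 0 -4;-7.9 -1.5 0 -4;-7.9 -1.5 0 -4;-7.9 -1.5 0 -4' > next.json && python3 steer.py next.json|sed -n 2,4p; echo '-7.9 -1.5 0 -4;-7.9 -1.5 0 -4;-7.9 -1.5 0 -4;-7.9 -1.5 0 -4;-7.9 -1.5 0 -4' > next.json && python3 steer.py next.json|sed -n 2,4p;  echo '0 0 0 0;0 0 0 0' > next.json && python3 steer.py next.json|sed -n 2,4p;python3 -c "
from h import *
H=np.array([648.8,-154.4]);s=r.sense();p=s['position'][:2];d=p-H;print(np.linalg.norm(d),np.degrees(np.arctan2(d[1],d[0])))
go([534.4,-167.5,82.9])"
```

```text
position: [540.6, -116.3, 82.8]
tcp_rot: [179.9, -0.0, 82.9]
ft_force: [-2.6, 1.7, 10.3]
position: [533.3, -156.0, 82.8]
tcp_rot: [180.0, -0.0, 102.9]
ft_force: [-3.1, -0.0, 10.4]
position: [533.3, -156.6, 82.8]
tcp_rot: [-180.0, 0.0, 102.8]
ft_force: [-5.4, -0.8, 10.2]
115.47948273609947 -178.91822641178962
at [ 533.3 -156.6   82.8] yaw 102.8 tool shift (axes at target yaw) [-10.9  -1.4  -0.1] turn(tool z) 0
```

```bash
echo '-5 -0.5 0 0;-4 -0.5 0 0;-2 0 0 0;0 0 0 0;0 0 0 0' > next.json && python3 steer.py next.json|sed -n 2,4p;  echo '-2 0 0 0;0 0 0 0;0 0 0 0' > next.json && python3 steer.py next.json|sed -n 2,4p; echo '-2 0 0 0;0 0 0 0;0 0 0 0' > next.json && python3 steer.py next.json|sed -n 2,4p
```

```text
position: [533.8, -163.3, 82.8]
tcp_rot: [-180.0, -0.4, 102.6]
ft_force: [-4.3, 11.1, 14.3]
position: [533.7, -163.3, 82.8]
tcp_rot: [-180.0, -0.5, 102.6]
ft_force: [-4.6, 16.0, 16.8]
position: [533.7, -163.3, 82.7]
tcp_rot: [-180.0, -0.7, 102.6]
ft_force: [-4.7, 21.0, 18.5]
```

```bash
echo '3 0 0 0;0 0 0 0;0 0 0 0;0 0 0 0' > next.json && python3 steer.py next.json 45 |sed -n 2,4p; echo '0 0 -30 0;0 0 -40 0;0 0 -40 0;0 0 0 3.8;0 0 0 3.8' > next.json && python3 steer.py next.json|sed -n 2,4p; echo '-40 -25 0 0;-40 -25 0 0;0 -25 0 0;0 0 0 0;0 0 0 0' > next.json && python3 steer.py next.json|sed -n 2,4p
python3 - <<'E'
from h import *
c=cap('wrist','k2')
for z,P in [(124,(409.7,-175.3)),(88,(409.7,-175.3)),(115,(534.2,-165.4))]: print(z,proj(c,[*P,z]))
E
```

```text
position: [535.7, -168.4, 81.1]
tcp_rot: [180.0, 0.0, 102.7]
ft_force: [0.5, 0.2, 0.4]
position: [536.7, -168.9, 193.1]
tcp_rot: [179.8, 0.1, 95.0]
ft_force: [-0.9, -0.2, -0.4]
position: [467.8, -254.8, 191.1]
tcp_rot: [180.0, -0.0, 95.1]
ft_force: [0.4, -0.4, 0.9]
124 [199.2792875  102.84218628]
88 [210.36904677 105.43252845]
115 [384.58210917 107.08349097]
```

Run:
```python
from h import *
c=load('k2');im=np.asarray(c["pixels"]).astype(int).mean(2)
for v in range(60,150,3): print(v,''.join('#' if x<70 else '.' if x<120 else '-' if x<165 else '+' if x<205 else 'O' for x in im[v,160:262:1]))
mk=np.asarray(c["pixels"]).astype(int).max(2)
for v in range(84,132,3): print(v,''.join('#' if x<74 else '.' for x in mk[v,360:412:1]))
```

```text
60 ..........................................................--.............##...........................
63 ......................................................................................................
66 ..............................---++++++++----.........................................................
69 ............................++OOOOOO+++++-----........................................................
72 ...........................-+OOOOOOOO+++++----.####...................................................
75 ...........................-+OOOOOOOO+++++----..###...................................................
78 .................#####......+OOOOOOOOO++++----..##.-++O+++++---.......................................
81 ............................-+OOOOOOOO+++++----..##-+OOO++O++-----....................................
84 ............................-+OOOOOOOO+++++----..##.-+++++OO+---------................................
87 -.............---...........-+OOOOOOOO+++++----..###......----------------............................
90 ..........................---++OOOOOO
[... 2301 characters left out ...]
..................
96 .......................####....................#....
99 ...##############################...................
102 ###################################.................
105 ###################################.................
108 ####################################................
111 ###################################.................
114 ##################################..................
117 ...#############################....................
120 ....................................................
123 ....................................................
126 ....................................................
129 ....................................................
```

The key and knob both appear where a shut panel would put them (within about 1 mm), and the crossbar points along about 102°. I'll grasp the key to lock.

```bash
echo '0 0 0 -7;42 -24 0 0;42 -24 0 0;0 0 25 0;0 0 0 0' > next.json && python3 steer.py next.json 45 >/dev/null; echo '0 0 0 0;0 0 0 0' > next.json && python3 steer.py next.json|sed -n 2,3p; python3 -c "
from h import *
go([409.5,-175.3,97],102)"
```

```text
position: [405.4, -183.2, 167.0]
tcp_rot: [179.9, 0.1, 102.2]
at [ 405.4 -183.2  167. ] yaw 102.2 tool shift (axes at target yaw) [ 6.9  5.7 70. ] turn(tool z) 0.2
```

```bash
echo '6.9 5.7 30 0;0 0 30 0;0 0 9 0;0 0 0 0;0 0 0 0' > next.json && python3 steer.py next.json 45 |sed -n 2,4p; echo '0 0 0 0;0 0 0 0;0 0 0 0;0 0 0 0' > next.json && python3 steer.py next.json 0; python3 -c "
from h import *
go([409.5,-175.3,97],102)"
```

```text
position: [408.6, -175.1, 98.0]
tcp_rot: [179.9, 0.1, 102.1]
ft_force: [-0.5, -0.6, -0.2]
clock: 63.75
position: [408.7, -174.9, 98.3]
tcp_rot: [179.9, 0.1, 102.2]
ft_force: [1.5, -0.2, 6.1]
opening: 12.9
grip_force: 61.3
at [ 408.7 -174.9   98.3] yaw 102.2 tool shift (axes at target yaw) [-0.6  0.7  1.3] turn(tool z) 0.2
```

```bash
echo '0 0 0 8;0 0 0 8;0 0 0 8;0 0 0 8;0 0 0 8' > next.json && python3 steer.py next.json|sed -n 2,4p; echo '0 0 0 8;0 0 0 8;0 0 0 8;0 0 0 8;0 0 0 8' > next.json && python3 steer.py next.json|sed -n 2,4p; echo '0 0 0 8;0 0 0 8;0 0 0 4;0 0 0 4;0 0 0 0' > next.json && python3 steer.py next.json|sed -n 2,4p; echo '0 0 0 3;0 0 0 0;0 0 0 0' > next.json && python3 steer.py next.json|sed -n 2,4p; python3 -c "
from h import *
s=r.sense();print(s['wrist_torque'],s['tcp_rot'])"
```

```text
position: [408.7, -174.9, 98.3]
tcp_rot: [179.8, -0.0, 61.9]
ft_force: [0.6, 1.5, 6.7]
position: [408.6, -174.7, 98.2]
tcp_rot: [179.9, -0.1, 21.9]
ft_force: [0.5, 1.2, 6.5]
position: [408.8, -174.7, 98.2]
tcp_rot: [179.9, -0.2, -1.9]
ft_force: [2.4, 1.1, 6.5]
position: [408.8, -174.8, 98.2]
tcp_rot: [180.0, -0.2, -4.8]
ft_force: [1.6, 0.6, 6.7]
[ 0.26814903 -0.28712142  0.08295848] [ 1.79951190e+02 -1.76805068e-01 -4.82781312e+00]
```

```bash
echo '0 0 0 3;0 0 0 0;0 0 0 0' > next.json && python3 steer.py next.json|sed -n 3,4p; python3 -c "
from h import *
s=r.sense();print(s['wrist_torque'],s['tcp_rot'])"; echo '0 0 0 -4;0 0 0 -4;0 0 0 -4;0 0 0 -0.8;0 0 0 0' > next.json && python3 steer.py next.json|sed -n 2,4p; python3 -c "
from h import *
s=r.sense();print(s['wrist_torque'],s['tcp_rot'])"
```

```text
tcp_rot: [180.0, -0.2, -7.7]
ft_force: [1.6, 2.4, 6.2]
[ 0.57310078 -0.37830086  0.73297458] [ 1.79985219e+02 -1.66032601e-01 -7.73734956e+00]
position: [408.9, -174.9, 98.2]
tcp_rot: [179.9, -0.2, 5.0]
ft_force: [2.1, 0.5, 5.7]
[ 0.13752051 -0.25674694 -0.03038453] [ 1.79908562e+02 -1.74937224e-01  4.98143094e+00]
```

```bash
echo '0 0 -10 0;0 0 -20 0;0 0 -30 0;0 0 -20 0;0 0 0 0' > next.json && python3 steer.py next.json|sed -n 2,4p; echo '43 15 0 0;43 15 0 0;43 15 0 0;43 15 0 0;0 0 0 0' > next.json && python3 steer.py next.json>/dev/null; echo '0 0 0 0;0 0 0 0' > next.json && python3 steer.py next.json|sed -n 2,4p; python3 -c "
from h import *
go([585.3,-219.3,154],5)"
```

```text
position: [408.8, -175.2, 180.0]
tcp_rot: [179.8, -0.2, 5.0]
ft_force: [0.6, -0.3, -1.4]
position: [581.8, -218.4, 175.8]
tcp_rot: [-179.9, 0.2, 5.0]
ft_force: [0.3, 0.3, -0.3]
at [ 581.8 -218.4  175.8] yaw 5.0 tool shift (axes at target yaw) [ 3.4  1.2 21.8] turn(tool z) -0.0
```

```bash
echo '3.4 1.2 12 0;0 0 11 0;0 0 0 0;0 0 0 0' > next.json && python3 steer.py next.json|sed -n 2,4p; python3 -c "
from h import *
go([585.3,-219.3,119],5)"
```

```text
position: [586.6, -219.8, 153.5]
tcp_rot: [-180.0, 0.1, 5.0]
ft_force: [0.1, -0.9, 0.1]
at [ 586.6 -219.8  153.5] yaw 5.0 tool shift (axes at target yaw) [-1.2 -0.6 34.5] turn(tool z) -0.0
```

```bash
echo '-1.2 -0.5 6 0;0 0 6 0;0 0 5 0;0 0 0 0;0 0 0 0' > next.json && python3 steer.py next.json|sed -n 2,4p; echo '0 0 5 0;0 0 5 0;0 0 4 0;0 0 0 0;0 0 0 0' > next.json && python3 steer.py next.json|sed -n 2,4p
```

```text
position: [586.1, -219.6, 136.9]
tcp_rot: [-180.0, 0.0, 5.0]
ft_force: [-0.9, 0.6, -0.3]
position: [586.0, -219.7, 122.8]
tcp_rot: [-180.0, 0.0, 5.0]
ft_force: [0.1, 0.3, -1.1]
```

```bash
echo '0 0 3 0;0 0 1.5 0;0 0 0 0;0 0 0 0' > next.json && python3 steer.py next.json|sed -n 2,4p; echo '0 0 0 0;0 0 0 0;0 0 0 0;0 0 -30 0;0 0 -50 0' > next.json && python3 steer.py next.json 45; echo '0 0 -40 0;-40 0 0 0;-20 0 0 0;0 0 0 0;0 0 0 0' > next.json && python3 steer.py next.json|sed -n 2,4p
python3 - <<'E'
from h import *
c=cap('wrist','f1');im=np.asarray(c["pixels"]).astype(int).mean(2)
for n,P in [('key',(586,-219,144)),('lock',(409.7,-175.3,86)),('knob',(534.2,-165.4,115))]: print(n,proj(c,P))
u,v=proj(c,(586,-219,144)).astype(int)
for y in range(v-50,v+52,4): print(y,''.join('#' if x<70 else '.' if x<130 else '-' if x<175 else 'O' for x in im[y,u-40:u+40]))
mk=np.asarray(c["pixels"]).astype(int).max(2);u,v=proj(c,(534.2,-165.4,115)).astype(int)
for y in range(v-24,v+26,4): print(y,''.join('#' if x<74 else '.' for x in mk[y,u-25:u+25]))
E
```

```text
position: [586.3, -219.6, 118.6]
tcp_rot: [-180.0, 0.0, 5.0]
ft_force: [0.3, 0.7, -2.0]
clock: 69.85
position: [583.6, -218.7, 195.7]
tcp_rot: [-179.8, 0.5, 5.0]
ft_force: [0.2, -0.3, -0.2]
opening: 44.9
grip_force: 0.0
position: [526.7, -225.1, 239.2]
tcp_rot: [180.0, -0.1, 4.9]
ft_force: [-0.5, 0.6, -0.2]
key [276.45342995 136.71752818]
lock [221.983935   300.68952626]
knob [209.0625914  191.50309112]
86 OOOOOOO----OOOOOOOOOOOOOOO----------------------------------------------OOOOOOOO
90 OOOOOOOO---OOOOOOOOOOOOO-------------------------------------------------OOOOOOO
94 OOOOOOOO---OOOOOOOOOOOOO-------------------------------------------------OOOOOOO
98 OOOOOOO----OOOOOOOOO-----------------------------------------------------OOOOOOO
102 OOOOOOO---OOOOOO-----.................--------...................--------OOOOOOO
106 OO---------OOOO-....#.####...#...---O-------------..##########...-------OOOOOOOO
110 ----------------..#######.#.#....-OOOOO-----------..###########..-------OOOOOOOO
114 ----------------..#########.#....-OOOOOO----------..##########...--------OOOOOOO
118 -------------
[... 1527 characters left out ...]
........................................
171 ..................................................
175 ...........................#############..........
179 .........................#################........
183 .....................#####################........
187 .................########################.........
191 ................####################..............
195 ..................###############.................
199 ..................................................
203 ..................................................
207 ..................................................
211 ..................................................
215 ..................................................
```

Run:
```python
from h import *
c=cap('top','tf')
for t in wood(c,18,lo=(4,60,90),hi=(28,255,255))[:7]: print(t)
a=np.asarray(load('top1')['pixels']).astype(int);b=np.asarray(c['pixels']).astype(int)
d=np.abs(a-b).max(2)>60
print('bystander change',d[125:180,115:255].sum())
for (x,y) in [(545,436)]:
    g=cv2.cvtColor(np.ascontiguousarray(np.asarray(c['pixels'])),cv2.COLOR_RGB2HSV)
    for yy in range(540,320,-9): print(yy,''.join('W' if q[1]>60 and q[0]<28 else '#' if q[2]<90 else '.' if q[2]<140 else 'O' for q in [g[int(round(proj(c,[xx,yy,10])[1])),int(round(proj(c,[xx,yy,10])[0]))] for xx in range(460,640,5)]))
```

```text
(np.int32(415), array([732.8, 200.1]), array([83.7, 62.7]), 19.2)
(np.int32(304), array([415.7, 321.7]), array([85. , 23.5]), 82.8)
(np.int32(135), array([733.8, 282.6]), array([43.3, 35. ]), 33.4)
bystander change 38
540 ..........OOOOOOOOOOOOOOOOOOOOO..OO.
531 ...OOOOOOOOOOOOOOOOOOOOOOOOOO.......
522 .OOOOOOOOOOOOOOOOOOOOOOOOOOOO.#.....
513 .OOOOOOOOOOOOOOOOOO.##OOOOOOO.#.....
504 ..OOOOOOOOOOOOOOOOOO##OOOOOOOO......
495 ..OOOOOOOOWOOOOOOOOO###OOOOOOO.#....
486 O.OOOOOOOOOOOOOOOOOOO##OOOOOOO.#....
477 ...OOOOOOOOOOOOOOOOOO##OOOOOOOO#....
468 ...OOOOOOOOOOOOOOOOOO##.OOOOOOO#....
459 ...OOOOOOOOOOOOOOOOOOO##OOOOOOO.....
450 ....OOOOOOOWOOOOOOOOOO##OOOOOOOO...O
441 ....OOOOOOOOOOOOOOOOOOOOOOOOOOOO#...
432 ....OOOOOOOOOOOOOOOOOOO#.OOOOOOO.#..
423 .....OOOOOOOOOOOOOOO..OOOOO.OOOOO...
414 ..O..OOOOOOOOOOOOOO.OOOOOOOOO#OOO#..
405 O....OOOOOOOOOOOOO.OOOOOOOOOOO#OOO#.
396 ......OOOOOOOOOOOOOOOOOOOOOOOO#OOO..
387 ......OOOOOOOOOOOO.OOOOOOOOOOO#OOO..
378 ......OOOOOOOOOOOOO#OOOOOOOOO#OOOO.#
369 ......OOOOOOOOOOOOOO.##.OO#.OOOOOOO#
360 .......OOOOOOOOOOOOOOOOOOOOOOOOOOOO#
351 .......OOOOOOOOOOOOOOOOOOOOOOOOOOO##
342 ........OOOOOOOOOOOOOOOOO##########.
333 ........OOOOOOOO##.######...........
324 #...................................
```

```bash
echo '0 0 -30 0;0 0 0 0;0 0 0 0' > next.json && python3 steer.py next.json|sed -n 1,2p; python3 -c "
from station import r
print(r.close_job())"
```

```text
clock: 70.75
position: [527.9, -225.1, 269.0]
the job is handed in; nothing more can be done
None
```

The job is handed in at about 71 s: the tube holder and hand lens are in the tray, the panel is shut and locked, the key is back in its block, and the rake is flat on the counter; no forceps showed in the bay views, which missed its back and one side edge.

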